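Draw the next test cartridge from the gravity dispenser and load the reader

ROBOT

A 6-joint arm with a two-finger parallel gripper is mounted at the origin on a cart in front of the work surface, level with it; the furniture and walls round the work are solid. World frame = base frame: x ahead of the robot, y to its left, z up, the work surface at z = 0. Lengths are in m, angles in rad, forces in N, time in s.
With the tool pointing down it reaches from about 0.375 to 0.9 m from the base axis. Payload 3.1 kg.
Tool frame: the origin (TCP) lies on the centre line of the jaws, within the pads' length; the fingertips stand robot.tip_reach ahead of it and the grasp point (between the pads) is the TCP (robot.tip_reach is the distance from the TCP to the fingertips, in m); z points along the fingers, y is the direction in which the jaws open and shut (so a half turn about z gives the same grasp; the last joint's range is limited). The gripper opens to 87 mm and grips with 3 to 60 N. Pads are 19 mm wide; open, the fingers measure 117 mm over their backs; the gripper's body (75 mm by 190 mm) begins 51 mm behind the grasp point.
Start: joints at [1.115, 0.527, 1.433, -0, 1.181, -0.178], TCP at [0.171, 0.601, 0.242] pointing down, gripper open.
Joint ranges: [-3.08, 3.08], [-0.75, 2.2], [0.22, 2.44], [-1.43, 4.57], [0, 2.65], [-2.85, 2.85]. Speed limits (rad/s): [2.79, 2.79, 3.14, 3.14, 3.14, 3.14].

INTERFACE

Orientations are given as a unit quaternion [x, y, z, w].
In Python, from rig import telemetry, viewer, robot gives the robot as it stands. The module is installed in compiled form; this text tells all that it offers.
- The arm moves only by the tool step_arm, never from a script. Its argument "targets" is a list of rows, each an object of numbers: "dx", "dy", "dz": the shift along the tool's x, y, z in m; "rx", "ry", "rz": the turn, a rotation vector about the tool's x, y, z in degrees. In form: [{"dx": .., "dy": .., "dz": .., "rx": .., "ry": .., "rz": ..}, ...]. A call has exactly 5 rows; each row is the pose to reach, as a shift and turn from the pose measured when the call began, along the tool's axes at that moment; what a row does not reach only later rows make up. A row lasts 1/8 s, in which the tool goes at most 62.5 mm and 10.7 degrees, less where a joint would pass 70% of its speed; a pose out of reach is approached as far as the arm can. A call with a gripper value outside its range is refused whole. "gripper" is the opening, from 0 (shut) to 1 (fully open), set as the call begins (left out, the last holds). The fingers move at their own pace and stop on an object; "force" is the grip in N (left out, the last holds). Time passes only in rows, so rows that repeat a pose let the fingers close, or fill a call up. It gives the time, the measured TCP pose, the force and the opening at its end, in the units of the state.
- telemetry.get_obs(): the state, without advancing time (a new reading comes with each control period).
- viewer.camera(name): name is "scene" or "top"; returns a dict with "img" (384x512x3 uint8, blue, green, red), "depth" (384x512 float32, m along the optical axis (not along the pixel's ray), 0 where there is no reading), "K" (3x3 intrinsics, pixels), "k1" (the pictures are not rectified: a ray, as slopes to the right and down, at radius r is drawn at 1 + k1 r^2 times it, then the intrinsics apply), "R" (3x3) and "t" (3): a world point X has camera coordinates R X + t. Camera axes: x right, y down, z forward; pixel columns grow to the right and rows downward; lengths in m; the calibration is good to about 2 mm. A picture is of the moment at which its call begins.
- robot.hand_in(): hands the job in, once; it reports no verdict.
The state is a dict: "time": time; "q": joint angles; "joint_velocities": joint speeds; "joint_torque": joint torques, N m; "position": TCP position; "tool_rot": TCP orientation; "ft_force": force on the tool from outside, world axes, zero at the start; "moment": the same for the moment, N m; "grip_width": finger opening in m.
Only numpy, scipy, OpenCV 4.12 (cv2) and the standard library are available. Lean on these libraries where they do the work, as an engineer would, in place of code of your own. Each camera call takes 0.05 s, during which the arm holds its last target.

TASK

Pull the dispenser's blue paddle toward the mouth as far as it goes and let its spring take it back, so that the lowest test cartridge pokes out; then draw that cartridge out by its green end without forcing it, with all the others staying in the chute. Lay it flat in the reader's open tray, window up and green end outward, and push the tray fully in, without disturbing the things round about.

Things in the scene. Friction and masses are not known exactly. Their poses are not given: they have to be found in the camera images.
- dispenser: Gravity dispenser, fixed: white pedestal with an upright chute (clear sides, white corner posts) holding a stack of five flat cartridges. Origin on the bench under the chute's middle; -x = draw direction, out of the mouth, to the robot's right and somewhat toward it; +y = the side toward the robot. Chute floor 50 mm above the bench, ending at x = -46 mm. Chute inside 84 x 32 mm, outside 41 mm wide (y).
- mouth (a point): Middle of the mouth, 55 mm above the bench, at dispenser x = -45 mm = front of the two posts, which end 13 mm above the chute floor (only the lowest, 10 mm thick cartridge passes under) and rise to 155 mm above the bench: an upright gripper would strike them and must lean back, away from them along -x. Below the chute floor the pedestal (36 mm wide) begins at x = -30 mm, its 10 mm high foot at x = -36 mm.
- ejector (a joint): Ejector slide, m: 0 = home, 0.032 = at its front stop. A spring drives it home (2 N at home, 4 N at the stop). Pulling the paddle along the dispenser's -x makes a small dog in the chute floor push the lowest cartridge 28 to 30 mm out; let go, the paddle returns alone within 1 s and the cartridge stays out, about 24 mm beyond the posts.
- paddle (a point): Grip point on the ejector's blue upright paddle, 60 mm above the bench, 74 mm from the chute's middle on the robot's side (dispenser y = +74 mm). Paddle 8 mm thick (x, along the slide), 24 mm wide (y), reaching from 23 to 73 mm above the bench; free all round but for its arm to the pedestal, 30 mm above the bench, and the 10 mm high foot below.
- cartridge_1_mid (a point): Centre (half-way up) of the lowest cartridge, the one to draw: white slab 80 (x) x 30 (y) x 10 (z) mm, its front 18 mm green with ribs, round sample well and oblong window on top. -x points to the green end, z up out of the window side. At the start it lies wholly inside the chute.
- cartridge_1: The same lowest cartridge; origin in the middle of its underside. About 30 g.
- grip_end (a point): Middle of the front edge of the lowest cartridge's green end, 40 mm from its centre along its -x.
- cartridge_2_mid (a point): Centre (half-way up) of cartridge number 2 from the bottom of the stack; 80 x 30 x 10 mm, axes as cartridge_1_mid. It must stay in the chute.
- cartridge_3_mid (a point): Centre (half-way up) of cartridge number 3 from the bottom of the stack; 80 x 30 x 10 mm, axes as cartridge_1_mid. It must stay in the chute.
- cartridge_4_mid (a point): Centre (half-way up) of cartridge number 4 from the bottom of the stack; 80 x 30 x 10 mm, axes as cartridge_1_mid. It must stay in the chute.
- cartridge_5_mid (a point): Centre (half-way up) of cartridge number 5 from the bottom of the stack; 80 x 30 x 10 mm, axes as cartridge_1_mid. It must stay in the chute.
- cartridge_2: The second cartridge from the bottom; origin in the middle of its underside. It drops onto the chute floor when the lowest is drawn.
- reader: White bench-top reader, fixed, 140 (x) x 120 (y) mm; origin on the bench under its middle. Its front (-x, at x = -70 mm) faces the robot's right, somewhat toward it, and has the tray slot, 52 mm wide, from 19 to 47 mm above the bench. Front edge 65 mm high; behind it a sloping screen and a hood up to 98 mm, from 30 mm behind the front.
- tray (a joint): Slide of the reader's grey loading tray, m: 0 = fully in, 0.066 = fully out (along the reader's -x). It starts nearly fully out; about 1.5 N of friction holds it.
- tray_bed (a point): Middle of the tray's cartridge bed, on its surface, 26 mm above the bench, moving with the tray; axes as the reader. A cartridge lying home is centred over it, green end to -x. From x = -6 mm back the bed has round-topped side rails 5 mm high, 33 mm apart, and a stop 6 mm high at x = +42 mm. In front it is a tongue 18 mm wide, 5 mm thick; beside it free air for fingers down to the bench.
- tray_tab (a point): Middle of the outer face of the tray's green front tab, which ends the tongue: 24 mm wide, 5 mm thick, 21 to 41 mm above the bench; its inner face is 43 mm from the bed's middle. Push it along the reader's +x to send the tray in; when in, it still stands 38 mm in front of the reader.
- cassette_a: Bystander: dark tube cassette, 31 x 133 x 68 mm, loose; origin under its middle.
- beaker: Bystander: white beaker, 65 mm across, 80 mm high, loose; origin under its middle.
- marker: Bystander: red and white marker pen lying flat, 17 x 135 x 16 mm, loose; origin under its middle.
Mind the look-alikes: they are no part of the job. What is shaped like the part that bears cartridge_5_mid but pink or turquoise is not meant.

How it is judged:
By the outcome, as a careful person would: the job done as asked, in the order asked, and still so for the second after the job is handed in, with the robot touching nothing.
It also fails if it takes over 53 s, if anything falls off the work surface, if the arm or the gripper's body presses on something with over 40 N, if the wrist force passes 120 N, or if a joint passes its speed limit or range.

## Working session

There is one attempt and no reset: what is moved stays moved. The work goes in short steps, Python scripts to look and compute and a tool call to move; the robot and the scene stay as the last step left them, time stands still between calls to the robot, and variables do not carry over. Pictures are saved under pics/ and viewed, and the job is handed in when it is done.

Besides the shell and the picture viewer there is one more tool, called after "Emit:" in YAML: its name, and indented under it one key for each argument. step_arm: Moves the arm, as the interface text tells. Its arguments: {"type":"object","properties":{"targets":{"type":"array"},"gripper":{"type":"number"},"force":{"type":"number"}},"required":["targets"]}

```bash
ls; mkdir -p pics; python3 - <<'E'
from rig import telemetry, viewer, robot
import cv2,numpy as np
o=telemetry.get_obs()
for k,v in o.items(): print(k,np.round(v,4))
print(robot.tip_reach)
for n in("scene","top"):
    c=viewer.camera(n); cv2.imwrite(f"pics/{n}0.png",c["img"]); np.savez(f"pics/{n}0.npz",**c)
    print(n,c["K"],c["k1"],c["R"],c["t"])
E
```

```text
pics
time 0.0
q [ 1.1145  0.5285  1.4339 -0.      1.1814 -0.1785]
joint_velocities [ 0.      0.0001 -0.002  -0.0001 -0.0003  0.0003]
joint_torque [ 8.00000e-04 -4.40038e+01 -1.76596e+01  6.34000e-02  5.83000e-02
 -2.00000e-04]
position [0.1711 0.6004 0.2406]
tool_rot [ 1.385e-01  9.904e-01 -1.000e-03 -3.000e-04]
ft_force [-0.3296  0.4579  0.4397]
moment [-0.0143 -0.0406  0.077 ]
grip_width 0.087
0.019
scene [[375.16663715   0.         252.62382878]
 [  0.         375.16663715 190.92032537]
 [  0.           0.           1.        ]] -0.05916632204761749 [[ 0.83108845 -0.55561278  0.02421619]
 [-0.28910745 -0.46882578 -0.83463721]
 [ 0.47508827  0.68665626 -0.55026749]] [-0.33888493  0.25196399  0.61867048]
top [[499.75258463   0.         258.8204453 ]
 [  0.         499.75258463 184.61192789]
 [  0.           0.           1.        ]] 0.030926109468094685 [[-0.01243762 -0.99990121  0.00654803]
 [-0.99551789  0.01176858 -0.09383837]
 [ 0.09375204 -0.00768581 -0.99556591]] [0.09669919 0.46674238 1.34302114]
```

View pics/scene0.png

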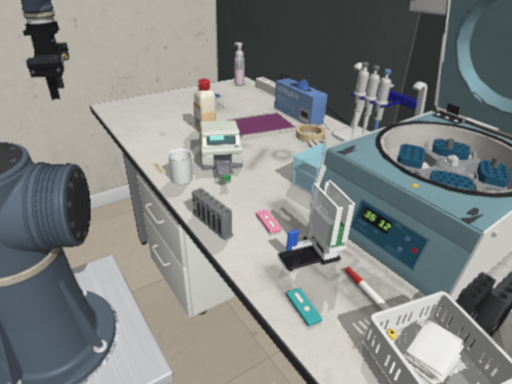

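View pics/top0.png

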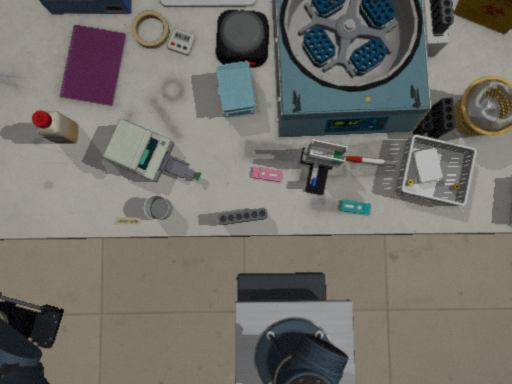

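```bash
cat > h.py <<'E'
import numpy as np, cv2
from scipy.spatial.transform import Rotation as Ro
from rig import telemetry, viewer, robot
def load(f):
    return dict(np.load(f))
def snap(n,f):
    c=viewer.camera(n); cv2.imwrite(f"pics/{f}.png",c["img"]); np.savez(f"pics/{f}.npz",**c); return c
def dist(c): return np.array([float(c["k1"]),0,0,0,0])
def slopes(c,uv):
    uv=np.asarray(uv,float).reshape(-1,1,2)
    return cv2.undistortPointsIter(uv,c["K"],dist(c),None,None,(3,50,1e-12)).reshape(-1,2)
def ray(c,uv):
    s=slopes(c,uv); d=np.c_[s,np.ones(len(s))]@c["R"]
    return -c["R"].T@c["t"],d
def plane(c,uv,z):
    o,d=ray(c,uv); return o+d*((z-o[2])/d[:,2])[:,None]
def depthpts(c,uv):
    uv=np.asarray(uv).reshape(-1,2).astype(int); z=c["depth"][uv[:,1],uv[:,0]]
    s=slopes(c,uv); p=np.c_[s,np.ones(len(s))]*z[:,None]
    return (p-c["t"])@c["R"],z
def proj(c,X):
    X=np.asarray(X,float).reshape(-1,3)
    return cv2.projectPoints(X,cv2.Rodrigues(c["R"])[0],c["t"].reshape(3,1),c["K"],dist(c))[0].reshape(-1,2)
def crop(c,x0,y0,x1,y1,s,f):
    im=cv2.resize(c["img"][y0:y1,x0:x1],None,fx=s,fy=s,interpolation=cv2.INTER_CUBIC); cv2.imwrite(f"pics/{f}.png",im)
E
python3 - <<'E'
from h import *
t=load("pics/top0.npz"); s=load("pics/scene0.npz")
crop(t,240,125,400,225,5,"t0d"); crop(t,90,110,220,230,5,"t0r")
crop(s,270,170,390,290,5,"s0d"); crop(s,150,90,270,200,5,"s0r")
E
```

```text
(no output)
```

View pics/t0d.png

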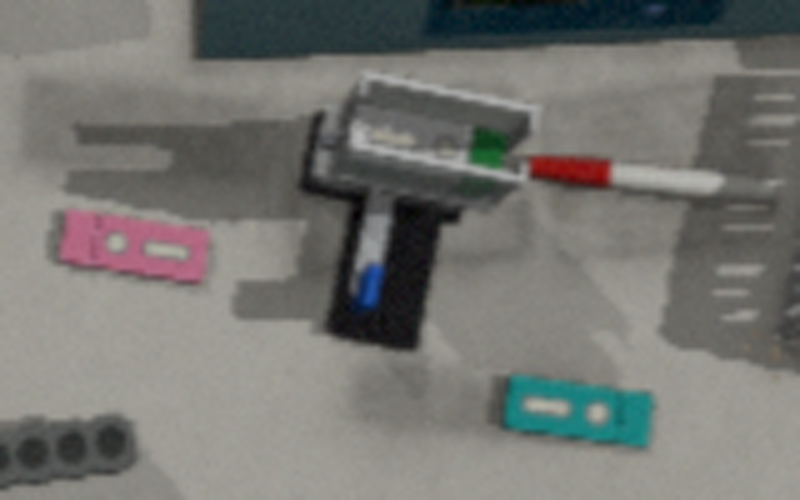

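View pics/t0r.png

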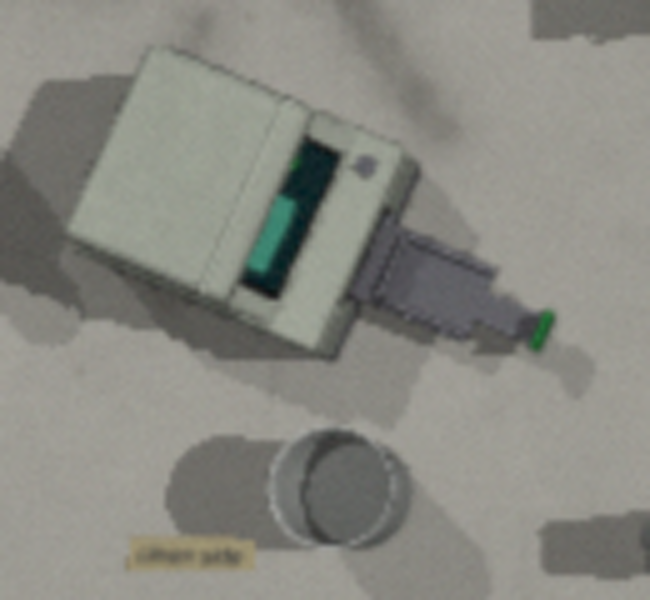

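View pics/s0d.png

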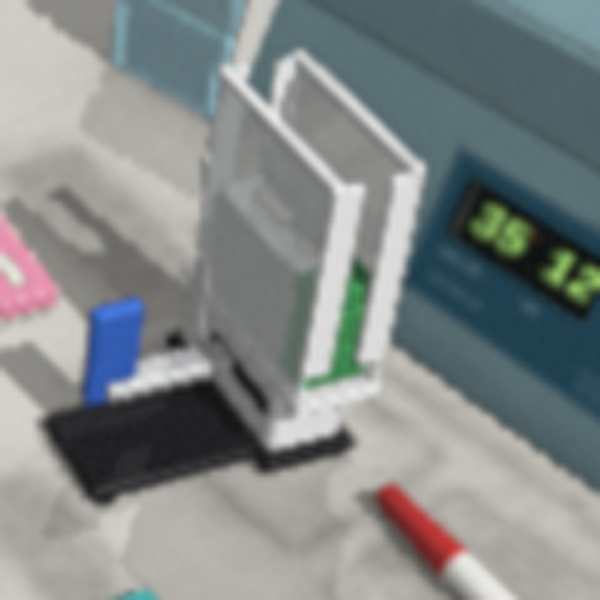

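View pics/s0r.png

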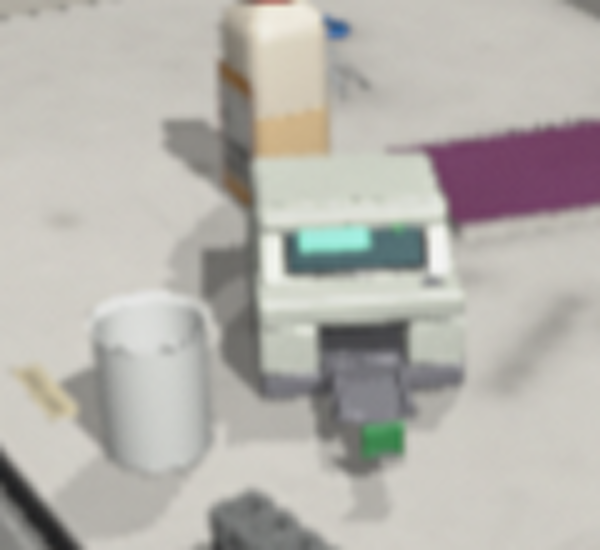

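```bash
python3 - <<'E'
from h import *
t=load("pics/top0.npz"); s=load("pics/scene0.npz")
def cr(pts,x0,y0,k=5): return (np.array(pts,float)+.5)/k-.5+[x0,y0]
np.set_printoptions(precision=4,suppress=True)
P=plane(t,cr([(362,76),(540,108),(528,178),(350,148)],240,125),0.155)
print("chute top",P, "edges",np.linalg.norm(P-np.roll(P,-1,0),axis=1))
d=P[0]+P[3]-P[1]-P[2]; yawd=np.degrees(np.arctan2(d[1],d[0])); print("ctr",P.mean(0),"yaw of +x",yawd)
# colour masks
def blob(c,lo,hi,roi):
    h=cv2.cvtColor(c["img"],cv2.COLOR_BGR2HSV); m=cv2.inRange(h,lo,hi); k=np.zeros_like(m); x0,y0,x1,y1=roi; k[y0:y1,x0:x1]=m[y0:y1,x0:x1]
    n,l,st,ce=cv2.connectedComponentsWithStats(k); i=1+np.argmax(st[1:,4]); ys,xs=np.where(l==i)
    return st[i],ce[i],np.c_[xs,ys]
for c,n,roi in((t,"t",(300,165,330,200)),(s,"s",(280,225,305,260))):
    st,ce,px=blob(c,(105,120,50),(130,255,255),roi); print(n,"paddle",st,ce)
    X,z=depthpts(c,px); print(np.median(X,0),X.min(0),X.max(0)); 
    if n=="t": print(plane(c,[ce],.073))
# scene paddle corners -> later
for c,n,roi in((t,"t",(185,165,210,185)),(s,"s",(215,170,240,190))):
    st,ce,px=blob(c,(50,90,30),(85,255,255),roi); print(n,"tab",st,ce)
    X,z=depthpts(c,px); print(np.median(X,0),X.min(0),X.max(0))
    print(plane(c,[ce],.041 if n=="t" else .031), cv2.minAreaRect(px.astype(np.float32)))
# reader
R=plane(t,cr([(155,45),(72,235)],90,110),0.098); print("hood back corners",R)
R2=plane(t,cr([(418,165),(333,355)],90,110),0.0); print("front corners if z0",R2)
R2=plane(t,cr([(400,150),(318,345)],90,110),0.065); print("front corners z65",R2)
E
```

```text
chute top [[ 0.5656 -0.0414  0.155 ]
 [ 0.5484 -0.1293  0.155 ]
 [ 0.5135 -0.1224  0.155 ]
 [ 0.5295 -0.0347  0.155 ]] edges [0.0896 0.0356 0.0892 0.0367]
ctr [ 0.5392 -0.082   0.155 ] yaw of +x 79.30556555769452
t paddle [311 178   6   9  40] [313.65 182.25]
[ 0.4685 -0.0533  0.0702] [ 0.458  -0.0676  0.0052] [ 0.4859 -0.0464  0.0777]
[[ 0.4676 -0.0528  0.073 ]]
s paddle [287 230  12  22 168] [292.0833 238.9881]
[ 0.4658 -0.057   0.0541] [ 0.4559 -0.0609  0.0084] [ 0.4782 -0.0436  0.0753]
t tab [196 173   5   7  19] [197.7368 175.9474]
[0.4913 0.2552 0.0387] [0.4832 0.2508 0.0217] [0.501  0.26   0.0471]
[[0.4914 0.2554 0.041 ]] ((197.80003356933594, 175.90000915527344), (2.2360680103302, 7.155416965484619), 26.56505012512207)
s tab [223 175   7   6  38] [225.8421 177.2368]
[0.4895 0.2535 0.034 ] [0.4819 0.2491 0.0244] [0.4982 0.2586 0.0419]
[[0.4921 0.2576 0.031 ]] ((226.0, 177.5), (5.0, 6.0), 90.0)
hood back corners [[0.6371 0.4485 0.098 ]
 [0.5379 0.4898 0.098 ]]
front corners if z0 [[0.5905 0.3283 0.    ]
 [0.4844 0.3749 0.    ]]
front corners z65 [[0.5868 0.3272 0.065 ]
 [0.483  0.3699 0.065 ]]
```

```bash
cat >> h.py <<'E'
def prof(c,a,b,n=25,w=4,sign=0):
    """subpixel edge points near the segment a-b (pixels); returns points of strongest gradient"""
    g=cv2.cvtColor(c["img"],cv2.COLOR_BGR2GRAY).astype(np.float32)
    a=np.array(a,float);b=np.array(b,float);d=(b-a)/np.linalg.norm(b-a);nn=np.array([-d[1],d[0]])
    out=[];k=np.arange(-w,w+.01,.1)
    for f in np.linspace(.1,.9,n):
        p=a+(b-a)*f;q=(p+k[:,None]*nn).astype(np.float32)
        v=cv2.remap(g,q[:,0].copy(),q[:,1].copy(),cv2.INTER_LINEAR).ravel()
        v=cv2.GaussianBlur(v.reshape(1,-1),(0,0),5).ravel();gr=np.gradient(v)
        gr=np.abs(gr) if sign==0 else sign*gr
        out.append(q[np.argmax(gr)])
    return np.array(out)
def line(P):
    vx,vy,x,y=cv2.fitLine(np.float32(P[:,:2]),cv2.DIST_HUBER,0,1e-4,1e-4).ravel(); return np.array([x,y]),np.array([vx,vy])
E
python3 - <<'E'
from h import *
np.set_printoptions(precision=4,suppress=True)
t=load("pics/top0.npz"); s=load("pics/scene0.npz")
def cr(pts,x0,y0,k=5): return (np.array(pts,float)+.5)/k-.5+[x0,y0]
E=[("hoodback",(155,45),(72,235),.098),("hoodfar",(155,45),(290,98),.098),("hoodnear",(72,235),(230,295),.098),("front65",(400,150),(318,345),.065),
("trayfar",(400,232),(490,270),.031),("traynear",(370,303),(462,338),.026),("tab",(553,312),(538,350),.041)]
for n,a,b,z in E:
    a,b=cr([a,b],90,110); p=prof(t,a,b,w=2.5); P=plane(t,p,z); o,d=line(P); print(n,o,np.degrees(np.arctan2(d[1],d[0]))%180)
E=[("far",(365,76),(535,106),.155),("near",(352,150),(520,178),.155)]
for n,a,b,z in E:
    a,b=cr([a,b],240,125); p=prof(t,a,b,w=2); P=plane(t,p,z); o,d=line(P); print(n,o,np.degrees(np.arctan2(d[1],d[0]))%180)
# height map around
C=np.array([.5392,-.082]);yd=np.radians(79.3);Rr=np.array([.5612,.409]);yr=np.radians(67.2)
v,u=np.mgrid[0:384,0:512];uv=np.c_[u.ravel(),v.ravel()];X,z=depthpts(t,uv);X=X[z>0];
hm=np.zeros((120,200))
ix=((X[:,0]-.2)/.01).astype(int);iy=((.9-X[:,1])/.01).astype(int)
ok=(ix>=0)&(ix<120)&(iy>=0)&(iy<200)
np.maximum.at(hm,(ix[ok],iy[ok]),X[ok,2])
for xw in np.arange(.38,.76,.02):
    r=hm[int(round((xw-.2)/.01))]; print(f"x{xw:.2f}"," ".join(f"{int(1000*m):3d}" for m in r[20:142:3]))
print("y   "," ".join(f"{int(100*(.9-.01*i)):3d}" for i in range(20,142,3)))
E
```

```text
hoodback [0.5816 0.4746] 155.79431
hoodfar [0.6216 0.4123] 68.88404
hoodnear [0.5201 0.4498] 66.0883
front65 [0.5302 0.3493] 155.99823
trayfar [0.5419 0.31  ] 66.40266
traynear [0.4979 0.3195] 60.76526
tab [0.4921 0.25  ] 155.92647
far [ 0.5538 -0.0903] 77.72399
near [ 0.5188 -0.0826] 77.123505
x0.38   4   4   4  12   6   5   4   6   9   3   2  26  83   6   5   2   4  72  74  61  71   4   5   5   6   5  10   7   4   5  12   5   5   4   5   6   4   5   5   4   6
x0.40   7   8   7   4   4   6   4   5   3   6  81   9  81   4   7   4   5   5   4   6  67   4   6   3   5   6   5   3  18  19  14   6   6   5   4   4   5  72  71   2   3
x0.42   7   6   9   4   7   5   8   4   8   3   0   8  83   5   4   3   5   3   6   5   6   5   6   6   4   6   6   6  14   7   5   6   6   3   4  75  73   7  69   0   5
x0.44   5   6   7   6   6   7   7   6   6   4   4   5   6   9   6   7   4   8   5   5   4   6   8   5   6  17  14   6   5   4   4   4   5  73   5   9   9   8   7   0   4
x0.46   5   9   4   6   7   3   7   4   8   4   5   6   5   8   9   5   7   2   6   6   6   7   4   8   7  77  14   3   5   
[... 1894 characters left out ...]
0   0   0 127 158 107
x0.70   8   3   7   5  14  15  18   6   9   6   3   7   4   6   5   7   5  89  92  91   5   6 189 192 191 193 192 186   0 187 194 192 191 190 188   0   0   8 125 164 158
x0.72   6   8  24  17  16  20  19  15   5   4   5   6   7   4   5  11   5  91  91  89   5   5 190 192 195 191   0   0 157   0   0 189 191 189 189   0   0   7   5 124 127
x0.74   7   6  16  18  17  18  17  15   4   4   5   7  10   5   5   7   7  91  89  94   4   5 188 194 190   0 158  66 158 171  73  79 196 191 189   0   0   8   8   4   1
y     70  67  64  61  58  55  52  49  46  43  40  37  34  31  28  25  21  19  16  13   9   6   4   1  -2  -5  -7 -10 -14 -17 -20 -23 -25 -28 -31 -35 -38 -41 -44 -47 -50
```

```bash
python3 - <<'E'
from h import *
np.set_printoptions(precision=3,suppress=True)
t=load("pics/top0.npz"); s=load("pics/scene0.npz")
crop(t,0,280,90,384,6,"t0g"); crop(s,0,0,100,110,5,"s0g")
# gripper points in tool frame from depth
T=np.array([.1711,.6004,.2406]);R=Ro.from_quat([.1385,.9904,-.001,-.0003]).as_matrix()
for c in(t,s):
    v,u=np.mgrid[0:384,0:512];X,z=depthpts(c,np.c_[u.ravel(),v.ravel()]);L=(X-T)@R
    m=(z>0)&(np.abs(L[:,0])<.2)&(np.abs(L[:,1])<.2)&(L[:,2]<.03)&(L[:,2]>-.3)
    L=L[m]
    for a in np.arange(-.3,.03,.02):
        k=L[(L[:,2]>=a)&(L[:,2]<a+.02)]
        if len(k): print(f"z{a:.2f} n{len(k)} x[{k[:,0].min():.3f},{k[:,0].max():.3f}] y[{k[:,1].min():.3f},{k[:,1].max():.3f}]")
    print()
E
```

```text
z-0.30 n131 x[-0.045,-0.032] y[-0.129,-0.065]
z-0.28 n38 x[-0.048,-0.040] y[-0.087,-0.055]
z-0.20 n24 x[-0.033,-0.021] y[-0.029,-0.016]
z-0.18 n114 x[-0.039,-0.006] y[-0.036,-0.002]
z-0.16 n346 x[-0.039,0.008] y[-0.050,0.007]
z-0.14 n84 x[-0.023,0.015] y[-0.050,-0.028]
z-0.12 n134 x[-0.026,0.024] y[-0.084,0.003]
z-0.10 n955 x[-0.039,0.038] y[-0.095,0.034]
z-0.08 n311 x[-0.040,0.038] y[-0.093,0.050]
z-0.06 n34 x[-0.038,0.034] y[-0.087,0.050]
z-0.04 n8 x[-0.013,-0.011] y[0.044,0.059]
z-0.02 n13 x[-0.012,-0.005] y[0.044,0.052]
z0.00 n7 x[-0.006,-0.001] y[0.044,0.046]

z-0.22 n217 x[-0.033,0.032] y[-0.039,-0.001]
z-0.20 n290 x[-0.036,0.037] y[-0.040,0.007]
z-0.18 n260 x[-0.036,0.033] y[-0.039,0.015]
z-0.16 n355 x[-0.038,0.037] y[-0.055,0.017]
z-0.14 n204 x[-0.025,0.022] y[-0.054,0.017]
z-0.12 n212 x[-0.025,0.023] y[-0.055,0.016]
z-0.10 n484 x[-0.038,0.038] y[-0.099,0.091]
z-0.08 n374 x[-0.039,0.037] y[-0.097,0.094]
z-0.06 n148 x[-0.037,0.037] y[-0.091,0.072]
z-0.04 n79 x[-0.012,0.011] y[-0.064,-0.048]
z-0.02 n106 x[-0.011,0.012] y[-0.059,0.052]
z0.00 n109 x[-0.011,0.010] y[-0.056,0.051]
```

View pics/s0g.png

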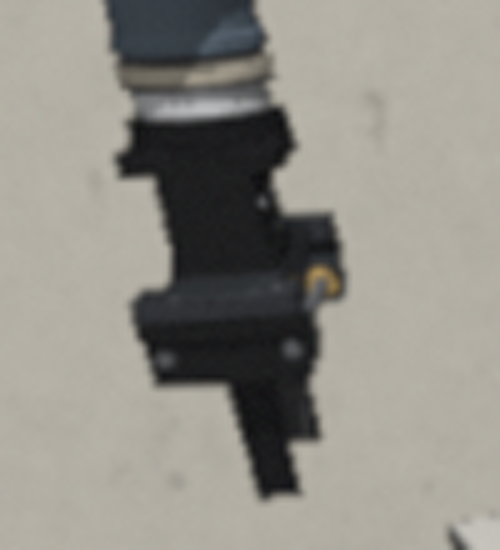

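View pics/t0g.png

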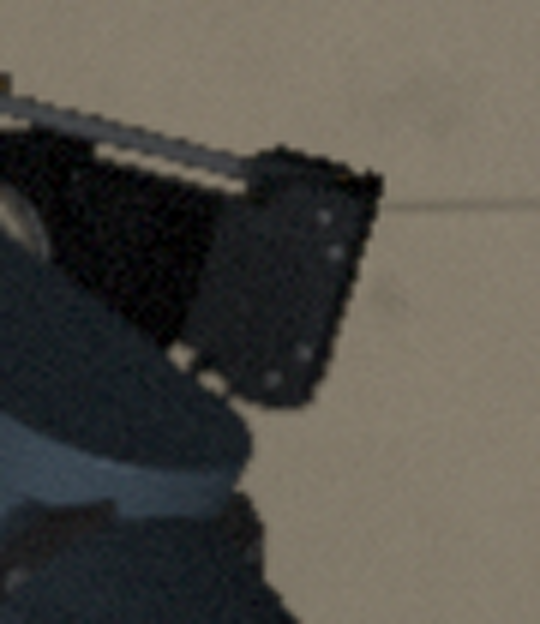

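```bash
python3 - <<'E'
from h import *
np.set_printoptions(precision=3,suppress=True)
t=load("pics/top0.npz"); s=load("pics/scene0.npz")
for c in(s,t):
    v,u=np.mgrid[0:384,0:512];X,z=depthpts(c,np.c_[u.ravel(),v.ravel()]);X=X[z>0]
    for zz in np.arange(.03,.21,.02):
        r=[]
        for y in np.arange(-.32,.02,.03):
            k=X[(abs(X[:,1]-y)<.015)&(abs(X[:,2]-zz)<.01)&(X[:,0]>.575)&(X[:,0]<.68)]
            r.append(f"{k[:,0].min():.3f}/{np.median(k[:,0]):.3f}" if len(k)>1 else "-")
        print(f"{zz:.2f}",*r)
    print(np.arange(-.32,.02,.03))
    k=X[(X[:,0]>.3)&(X[:,0]<.6)&(abs(X[:,1]+.1)<.35)&(abs(X[:,2])<.012)];print("bench",np.median(k[:,2]))
# where pen, chute lines; depth of post tops in scene
E
```

```text
0.03 0.578/0.588 0.606/0.609 0.606/0.608 0.604/0.607 0.603/0.606 0.602/0.605 0.601/0.604 0.602/0.604 0.601/0.603 - - -
0.05 0.576/0.614 0.607/0.612 0.606/0.612 0.604/0.609 0.605/0.609 0.604/0.608 0.602/0.606 0.602/0.606 0.602/0.606 - - -
0.07 0.575/0.620 0.614/0.620 0.612/0.618 0.610/0.616 0.610/0.615 0.608/0.614 0.607/0.613 0.607/0.612 0.606/0.613 - - -
0.09 0.612/0.628 0.621/0.627 0.619/0.626 0.616/0.623 0.617/0.621 0.615/0.621 0.613/0.619 0.614/0.619 0.614/0.620 0.623/0.624 - 0.614/0.617
0.11 0.615/0.635 0.628/0.634 0.626/0.632 0.624/0.630 0.621/0.629 0.621/0.628 0.621/0.627 0.621/0.625 0.621/0.626 0.622/0.627 0.622/0.626 0.621/0.625
0.13 0.619/0.640 0.635/0.639 0.633/0.638 0.632/0.638 0.632/0.636 0.631/0.636 0.629/0.634 0.629/0.633 0.629/0.633 0.628/0.632 0.627/0.631 0.625/0.630
0.15 0.622/0.632 0.628/0.631 0.626/0.629 0.626/0.629 0.624/0.628 0.625/0.627 0.623/0.625 0.621/0.624 0.621/0.624 0.620/0.623 0.619/0.621 0.617/0.620
0.17 0.627/0.634 0.628/0.632 0.628/0.631 0.628/0.630 0.626/0.629 0.625/0.628 0.624/0.627 0.622/0.625 0.621/0.625 0.621/0.624 0.619/0.623 0.617/0.621
0.19 0.6
[... 884 characters left out ...]
5/0.630 0.623/0.629 0.621/0.628 0.621/0.627 0.621/0.626 0.622/0.627 0.619/0.626 0.620/0.625 0.620/0.624
0.13 0.620/0.627 - - - - - 0.630/0.630 - - - - -
0.15 0.623/0.632 0.630/0.632 0.629/0.630 0.628/0.629 0.627/0.628 0.625/0.627 0.625/0.626 0.624/0.625 0.623/0.624 0.622/0.623 0.621/0.622 0.620/0.621
0.17 0.630/0.633 0.631/0.633 0.630/0.632 0.630/0.631 0.628/0.630 0.626/0.629 0.626/0.628 0.625/0.627 0.623/0.626 0.622/0.625 0.621/0.624 0.620/0.622
0.19 0.632/0.656 0.632/0.657 0.631/0.655 0.630/0.656 0.629/0.656 0.627/0.656 0.627/0.654 0.626/0.653 0.626/0.653 0.625/0.653 0.624/0.652 0.622/0.651
[-0.32 -0.29 -0.26 -0.23 -0.2  -0.17 -0.14 -0.11 -0.08 -0.05 -0.02  0.01]
bench 0.001336071139130529
```

```bash
cat >> h.py <<'E'
def Rdown(yaw_y,lean=0.,leandir=None):
    """tool rot: jaws (tool y) along world yaw (deg); z down, leaned so z tilts toward horizontal dir = yaw_y-90 (deg) by lean"""
    y=np.array([np.cos(np.radians(yaw_y)),np.sin(np.radians(yaw_y)),0])
    h=np.array([np.sin(np.radians(yaw_y)),-np.cos(np.radians(yaw_y)),0])  # yaw-90
    z=np.array([0,0,-1.])*np.cos(np.radians(lean))+h*np.sin(np.radians(lean))
    return np.c_[np.cross(y,z),y,z]
def rel(P,R,show=True):
    o=telemetry.get_obs(); p=np.array(o["position"]); r=Ro.from_quat(o["tool_rot"])
    d=r.inv().apply(np.array(P)-p); w=np.degrees((r.inv()*Ro.from_matrix(R)).as_rotvec())
    if show: print("t",round(o["time"],2),"pos",np.round(p,4),"f",np.round(o["ft_force"],1),"w",round(o["grip_width"],4)," REL mm",np.round(d*1e3,1),"deg",np.round(w,1))
    return d,w
E
python3 - <<'E'
from h import *
rel([.4676,-.0535,.15],Rdown(78.3)); rel([.4676,-.0535,.15],Rdown(78.3+180))
E
```

```text
t 0.1 pos [0.1711 0.6005 0.2407] f [ 0.2  0.2 -0. ] w 0.0867  REL mm [-464.5 -547.4   91.5] deg [-0.1 -0.  -4.2]
t 0.1 pos [0.1711 0.6005 0.2407] f [ 0.2  0.2 -0. ] w 0.0867  REL mm [-464.5 -547.4   91.5] deg [ -0.    0.2 175.8]
```

Emit:
step_arm:
  targets:
    - {"dx": -0.039,"dy": -0.046,"dz": 0,"rx": 0,"ry": 0,"rz": -1}
    - {"dx": -0.078,"dy": -0.092,"dz": 0,"rx": 0,"ry": 0,"rz": -2}
    - {"dx": -0.117,"dy": -0.138,"dz": 0,"rx": 0,"ry": 0,"rz": -3}
    - {"dx": -0.156,"dy": -0.184,"dz": 0,"rx": 0,"ry": 0,"rz": -4}
    - {"dx": -0.195,"dy": -0.23,"dz": 0,"rx": 0,"ry": 0,"rz": -4}
  gripper: 0.45
  force: 15

```text
time: 0.72
position: [0.296, 0.3241, 0.241]
tool_rot: [0.103, 0.995, -0.001, -0.0]
ft_force: [1.1, 0.3, 0.5]
grip_width: 0.0452
```

```bash
python3 - <<'E'
from h import *
rel([.4676,-.0535,.15],Rdown(78.3))
E
```

```text
t 0.72 pos [0.296  0.3241 0.241 ] f [1.1 0.3 0.5] w 0.0452  REL mm [-245.6 -334.    91.6] deg [-0.1 -0.  -0.2]
```

Emit:
step_arm:
  targets:
    - {"dx": -0.036,"dy": -0.049,"dz": 0}
    - {"dx": -0.072,"dy": -0.098,"dz": 0}
    - {"dx": -0.108,"dy": -0.147,"dz": 0}
    - {"dx": -0.144,"dy": -0.196,"dz": 0.01}
    - {"dx": -0.18,"dy": -0.245,"dz": 0.03}

```text
invalid input
```

```bash
python3 - <<'E'
from h import *
rel([.4676,-.0535,.11],Rdown(78.3))
E
```

```text
t 0.72 pos [0.296  0.3241 0.241 ] f [1.1 0.3 0.5] w 0.0452  REL mm [-245.7 -334.   131.6] deg [-0.1 -0.  -0.2]
```

All six keys are required.

Emit:
step_arm:
  targets:
    - {"dx": -0.036,"dy": -0.049,"dz": 0,"rx": 0,"ry": 0,"rz": 0}
    - {"dx": -0.072,"dy": -0.098,"dz": 0,"rx": 0,"ry": 0,"rz": 0}
    - {"dx": -0.108,"dy": -0.147,"dz": 0,"rx": 0,"ry": 0,"rz": 0}
    - {"dx": -0.144,"dy": -0.196,"dz": 0.01,"rx": 0,"ry": 0,"rz": 0}
    - {"dx": -0.18,"dy": -0.245,"dz": 0.03,"rx": 0,"ry": 0,"rz": 0}

```text
time: 1.35
position: [0.4224, 0.0465, 0.2121]
tool_rot: [0.104, 0.995, -0.001, 0.001]
ft_force: [0.7, 0.6, 0.2]
grip_width: 0.0388
```

```bash
python3 - <<'E'
from h import *
rel([.4676,-.0535,.11],Rdown(78.3))
E
```

```text
t 1.35 pos [0.4224 0.0465 0.2121] f [0.7 0.6 0.2] w 0.0388  REL mm [-64.6 -88.4 102.4] deg [-0.1  0.2 -0.2]
```

Emit:
step_arm:
  targets:
    - {"dx": -0.033,"dy": -0.045,"dz": 0.02,"rx": 0,"ry": 0,"rz": 0}
    - {"dx": -0.0646,"dy": -0.0884,"dz": 0.045,"rx": 0,"ry": 0,"rz": 0}
    - {"dx": -0.0646,"dy": -0.0884,"dz": 0.075,"rx": 0,"ry": 0,"rz": 0}
    - {"dx": -0.0646,"dy": -0.0884,"dz": 0.1,"rx": 0,"ry": 0,"rz": 0}
    - {"dx": -0.0646,"dy": -0.0884,"dz": 0.1,"rx": 0,"ry": 0,"rz": 0}

```text
time: 1.98
position: [0.4662, -0.0533, 0.1108]
tool_rot: [0.104, 0.995, -0.0, -0.001]
ft_force: [0.7, 0.0, 1.2]
grip_width: 0.0392
```

```bash
python3 - <<'E'
from h import *
rel([.4676,-.0535,.058],Rdown(78.3))
s=snap("scene","s1"); crop(s,250,150,400,270,5,"s1c")
E
```

```text
t 1.98 pos [ 0.4662 -0.0533  0.1108] f [0.7 0.  1.2] w 0.0392  REL mm [-1.6  0.1 52.8] deg [-0.  -0.1 -0.2]
```

View pics/s1c.png

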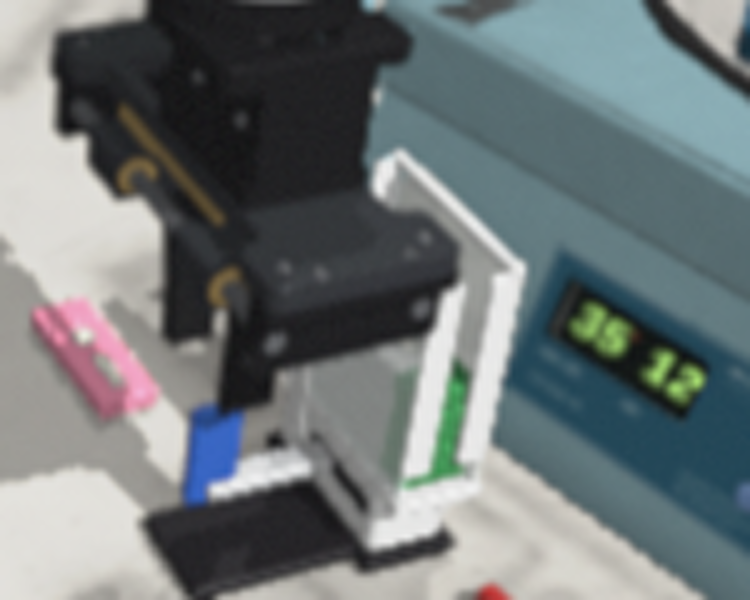

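Emit:
step_arm:
  targets:
    - {"dx": -0.001,"dy": 0,"dz": 0.012,"rx": 0,"ry": 0,"rz": 0}
    - {"dx": -0.001,"dy": 0,"dz": 0.024,"rx": 0,"ry": 0,"rz": 0}
    - {"dx": -0.001,"dy": 0,"dz": 0.038,"rx": 0,"ry": 0,"rz": 0}
    - {"dx": -0.001,"dy": 0,"dz": 0.052,"rx": 0,"ry": 0,"rz": 0}
    - {"dx": -0.001,"dy": 0,"dz": 0.052,"rx": 0,"ry": 0,"rz": 0}

```text
time: 2.65
position: [0.4672, -0.0534, 0.0586]
tool_rot: [0.104, 0.995, -0.0, -0.001]
ft_force: [0.1, -0.1, -0.1]
grip_width: 0.0392
```

Emit:
step_arm:
  targets:
    - {"dx": 0,"dy": 0,"dz": 0,"rx": 0,"ry": 0,"rz": 0}
    - {"dx": 0,"dy": 0,"dz": 0,"rx": 0,"ry": 0,"rz": 0}
    - {"dx": 0,"dy": 0,"dz": 0,"rx": 0,"ry": 0,"rz": 0}
    - {"dx": 0,"dy": 0,"dz": 0,"rx": 0,"ry": 0,"rz": 0}
    - {"dx": 0,"dy": 0,"dz": 0,"rx": 0,"ry": 0,"rz": 0}
  gripper: 0
  force: 20

```text
time: 3.28
position: [0.4672, -0.054, 0.0589]
tool_rot: [0.104, 0.995, -0.001, -0.001]
ft_force: [-2.2, -4.7, 2.1]
grip_width: 0.0078
```

```bash
python3 - <<'E'
from h import *
rel([.4676,-.0535,.058],Rdown(78.3))
s=snap("scene","s2"); crop(s,250,150,400,270,5,"s2c")
t=snap("top","t2"); crop(t,240,100,400,225,5,"t2c")
E
```

```text
t 3.27 pos [ 0.4672 -0.054   0.0589] f [-2.2 -4.7  2.1] w 0.0078  REL mm [-0.2  0.6  0.9] deg [-0.1 -0.1 -0.2]
```

View pics/s2c.png

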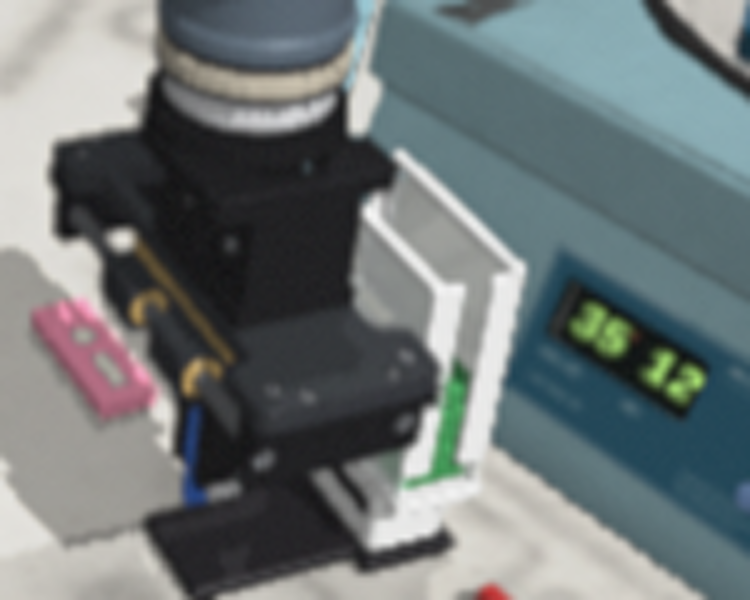

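Emit:
step_arm:
  targets:
    - {"dx": 0,"dy": -0.007,"dz": 0,"rx": 0,"ry": 0,"rz": 0}
    - {"dx": 0,"dy": -0.014,"dz": 0,"rx": 0,"ry": 0,"rz": 0}
    - {"dx": 0,"dy": -0.021,"dz": 0,"rx": 0,"ry": 0,"rz": 0}
    - {"dx": 0,"dy": -0.028,"dz": 0,"rx": 0,"ry": 0,"rz": 0}
    - {"dx": 0,"dy": -0.031,"dz": 0,"rx": 0,"ry": 0,"rz": 0}

```text
time: 4.0
position: [0.4606, -0.0836, 0.0589]
tool_rot: [0.105, 0.994, 0.0, -0.001]
ft_force: [2.8, 5.7, 1.8]
grip_width: 0.0079
```

Emit:
step_arm:
  targets:
    - {"dx": 0,"dy": -0.001,"dz": 0,"rx": 0,"ry": 0,"rz": 0}
    - {"dx": 0,"dy": -0.002,"dz": 0,"rx": 0,"ry": 0,"rz": 0}
    - {"dx": 0,"dy": -0.003,"dz": 0,"rx": 0,"ry": 0,"rz": 0}
    - {"dx": 0,"dy": -0.003,"dz": 0,"rx": 0,"ry": 0,"rz": 0}
    - {"dx": 0,"dy": -0.003,"dz": 0,"rx": 0,"ry": 0,"rz": 0}

```text
time: 4.62
position: [0.4602, -0.0856, 0.0589]
tool_rot: [0.105, 0.994, 0.001, -0.001]
ft_force: [2.9, 7.1, 0.9]
grip_width: 0.0079
```

```bash
python3 - <<'E'
from h import *
rel([.4676,-.0535,.058],Rdown(78.3))
s=snap("scene","s3"); crop(s,250,150,400,270,5,"s3c")
t=snap("top","t3"); crop(t,240,100,400,225,5,"t3c")
E
```

```text
t 4.62 pos [ 0.4602 -0.0856  0.0589] f [2.9 7.1 0.9] w 0.0079  REL mm [-0.5 32.9  1. ] deg [ 0.1 -0.1 -0.4]
```

View pics/s3c.png

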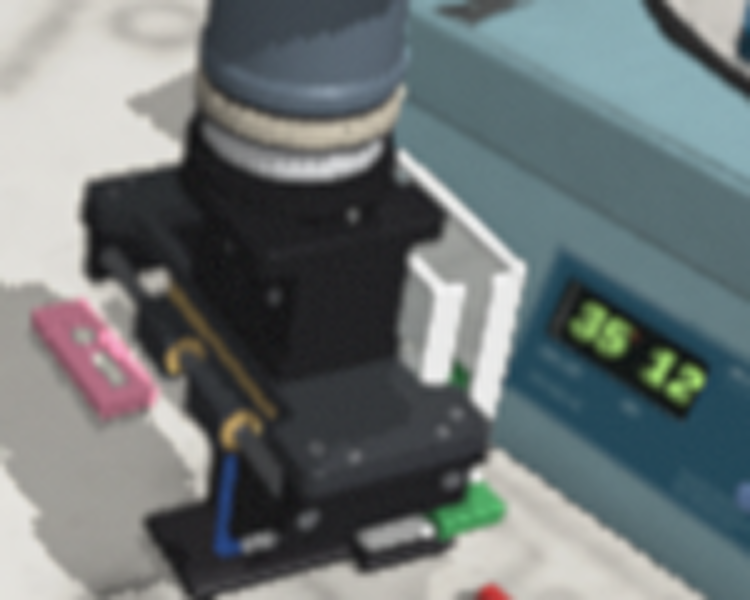

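View pics/t3c.png

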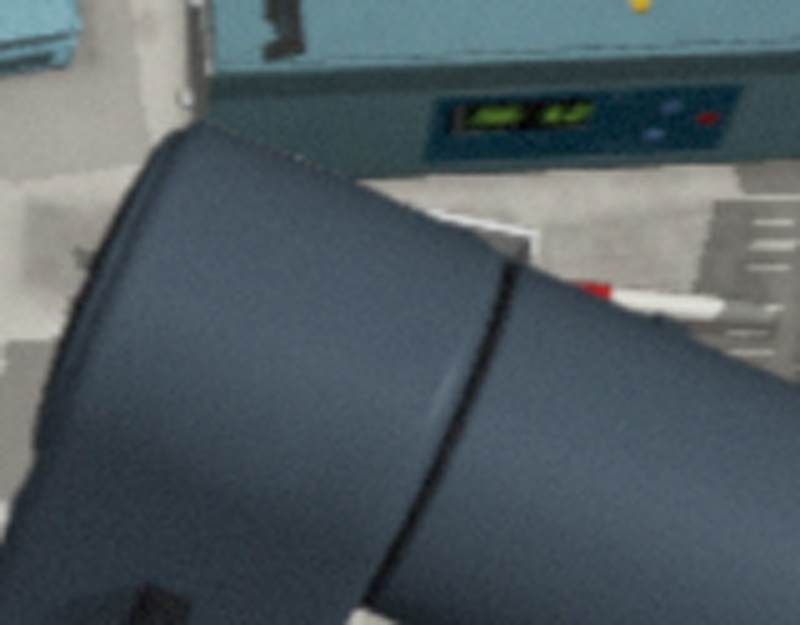

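Emit:
step_arm:
  targets:
    - {"dx": 0,"dy": 0.001,"dz": 0,"rx": 0,"ry": 0,"rz": 0}
    - {"dx": 0,"dy": 0.003,"dz": 0,"rx": 0,"ry": 0,"rz": 0}
    - {"dx": 0,"dy": 0.003,"dz": 0,"rx": 0,"ry": 0,"rz": 0}
    - {"dx": 0,"dy": 0.003,"dz": 0,"rx": 0,"ry": 0,"rz": 0}
    - {"dx": 0,"dy": 0.003,"dz": 0,"rx": 0,"ry": 0,"rz": 0}
  gripper: 1

```text
time: 5.35
position: [0.461, -0.0829, 0.0589]
tool_rot: [0.105, 0.994, 0.001, -0.001]
ft_force: [1.2, 1.9, -1.5]
grip_width: 0.0502
```

Emit:
step_arm:
  targets:
    - {"dx": 0,"dy": 0,"dz": -0.01,"rx": 0,"ry": 0,"rz": 0}
    - {"dx": 0,"dy": 0,"dz": -0.04,"rx": 0,"ry": 0,"rz": 0}
    - {"dx": 0,"dy": 0,"dz": -0.08,"rx": 0,"ry": 0,"rz": 0}
    - {"dx": 0,"dy": -0.04,"dz": -0.12,"rx": 0,"ry": 0,"rz": 0}
    - {"dx": 0.01,"dy": -0.09,"dz": -0.15,"rx": 0,"ry": 0,"rz": 0}

```text
time: 5.98
position: [0.4329, -0.1703, 0.2113]
tool_rot: [0.104, 0.995, -0.0, 0.0]
ft_force: [0.7, -0.5, -0.7]
grip_width: 0.0864
```

```bash
python3 - <<'E'
from h import *
rel([.4676,-.0535,.058],Rdown(78.3))
s=snap("scene","s4"); crop(s,250,150,400,270,5,"s4c")
t=snap("top","t4"); crop(t,240,100,400,225,5,"t4c")
E
```

```text
t 5.97 pos [ 0.4329 -0.1703  0.2113] f [ 0.7 -0.5 -0.7] w 0.0864  REL mm [ -9.6 121.5 153.2] deg [-0.   0.1 -0.2]
```

View pics/s4c.png

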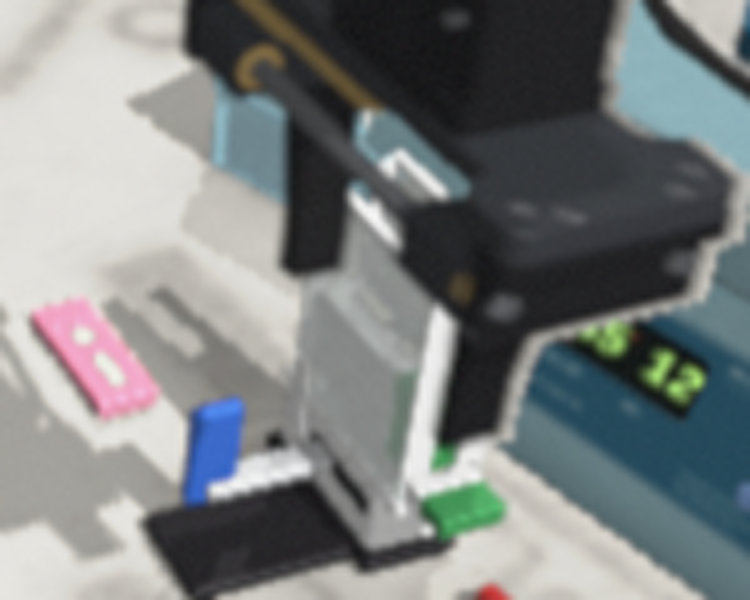

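View pics/t4c.png

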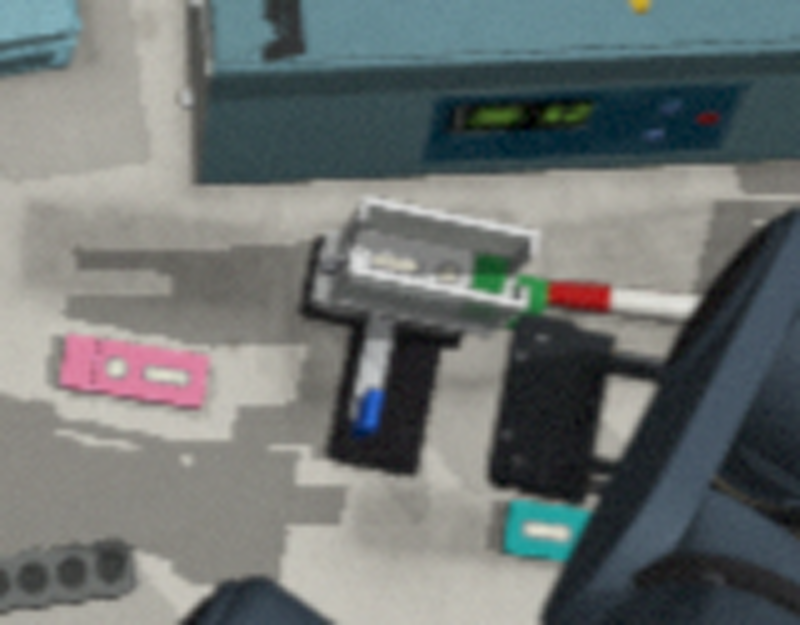

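```bash
python3 - <<'E'
from h import *
s=load("pics/s4.npz"); crop(s,318,232,358,266,18,"s4z")
t=load("pics/t4.npz"); crop(t,308,135,358,170,15,"t4z")
E
```

```text
(no output)
```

View pics/s4z.png

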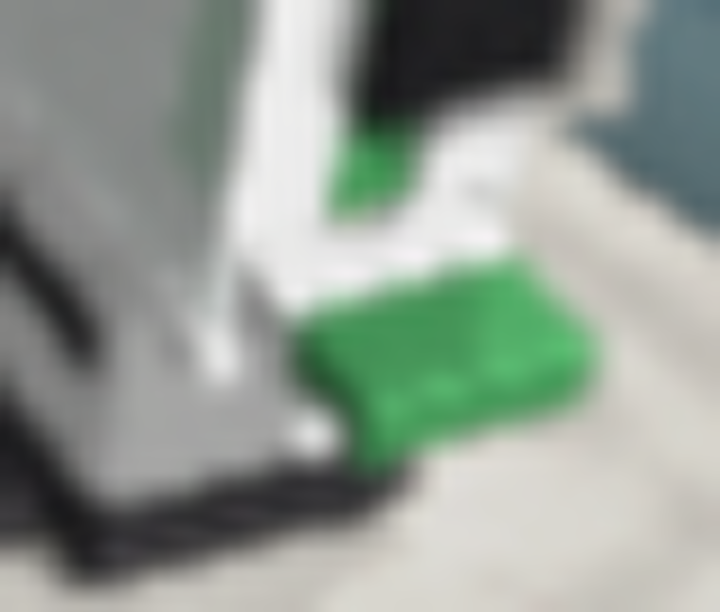

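View pics/t4z.png

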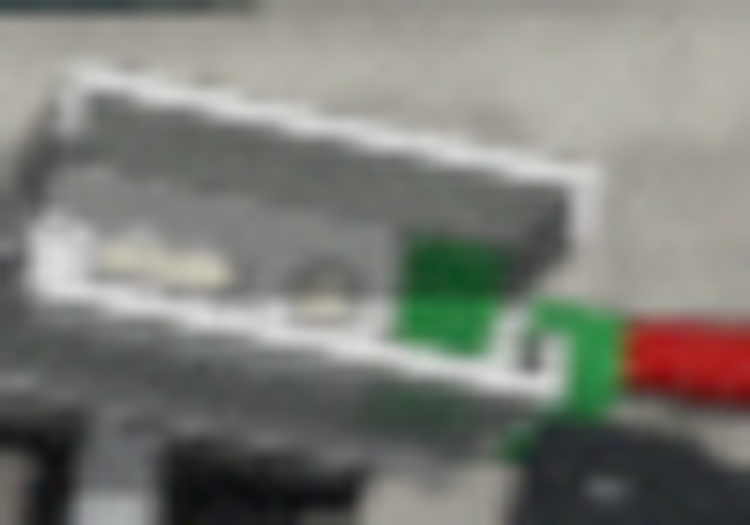

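```bash
python3 - <<'E'
from h import *
np.set_printoptions(precision=4,suppress=True)
def cr(pts,x0,y0,k): return (np.array(pts,float)+.5)/k-.5+[x0,y0]
s=load("pics/s4.npz");t=load("pics/t4.npz")
P=plane(s,cr([(368,402),(594,346),(520,262),(300,325)],318,232,18),.060); print("scene top face: near-front, far-front, far-back, near-back\n",P)
B=plane(s,cr([(372,465),(592,400)],318,232,18),.050); print("scene bottom front",B)
T=plane(t,cr([(628,325),(612,415),(500,455),(540,300)],308,135,15),.060); print("top",T)
Q=plane(t,cr([(72,75),(598,168),(560,395),(35,290)],308,135,15),.155); print("chute corners\n",Q, Q.mean(0)); d=Q[0]+Q[3]-Q[1]-Q[2]; print(np.degrees(np.arctan2(d[1],d[0])))
for a,b in(((72,72),(590,168)),((40,288),(550,392))):
    a,b=cr([a,b],308,135,15); p=prof(t,a,b,w=1.5,n=60); 
    for sg in(1,-1):
        p=prof(t,a,b,w=2,n=60,sign=sg);o,d=line(plane(t,p,.155)); print(sg,o,np.degrees(np.arctan2(d[1],d[0]))%180)
# pad. green mask edges in scene: mask outline
E
```

```text
scene top face: near-front, far-front, far-back, near-back
 [[ 0.5092 -0.1451  0.06  ]
 [ 0.5367 -0.1522  0.06  ]
 [ 0.5398 -0.1379  0.06  ]
 [ 0.5116 -0.1321  0.06  ]]
scene bottom front [[ 0.5114 -0.1456  0.05  ]
 [ 0.5396 -0.1515  0.05  ]]
top [[ 0.5375 -0.1513  0.06  ]
 [ 0.5214 -0.148   0.06  ]
 [ 0.5145 -0.1279  0.06  ]
 [ 0.5422 -0.1358  0.06  ]]
chute corners
 [[ 0.5662 -0.0423  0.155 ]
 [ 0.5496 -0.1289  0.155 ]
 [ 0.5118 -0.1215  0.155 ]
 [ 0.5303 -0.0354  0.155 ]] [ 0.5395 -0.082   0.155 ]
78.50641338892822
1 [ 0.5596 -0.0851] 77.732254
-1 [ 0.5553 -0.0843] 77.97726
1 [ 0.5236 -0.0826] 77.67887
-1 [ 0.5191 -0.0816] 77.05557
```

```bash
cat >> h.py <<'E'
C=np.array([.5393,-.0825,0]);YD=77.7
def eD(y=YD): return np.array([np.cos(np.radians(y)),np.sin(np.radians(y)),0])
LEAN=40.
def Rlean(yaw,lean=LEAN):  # draw-type grasp: +x axis at yaw, jaws along yaw-90, z leans toward +x
    return Rdown(yaw-90,-lean)
def graspTCP(c,yaw,back=.010,lean=LEAN): return np.array(c)-back*Rlean(yaw,lean)[:,2]
E
python3 - <<'E'
from h import *
print(Rlean(YD))
c=C-.062*eD()+[0,0,.055]
print(graspTCP(c,YD))
d,w=rel(graspTCP(c,YD,.13),Rlean(YD))
print(telemetry.get_obs()["q"])
E
```

```text
[[ 0.16319074  0.97704557  0.13693329]
 [ 0.74846033 -0.21303039  0.62803279]
 [ 0.64278761  0.         -0.76604444]]
[ 0.52472278 -0.14935715  0.06266044]
t 6.08 pos [ 0.4333 -0.1744  0.2126] f [0.6 0.3 0.2] w 0.0864  REL mm [-83.6 -32.9  58.6] deg [-31.2  31.7  86. ]
[-6.21642560e-01  3.58459800e-01  1.85383015e+00 -1.74924692e-03
  9.22341240e-01 -1.97588242e+00]
```

Emit:
step_arm:
  targets:
    - {"dx": -0.008,"dy": -0.004,"dz": -0.01,"rx": -3.1,"ry": 3.2,"rz": 8.6}
    - {"dx": -0.016,"dy": -0.008,"dz": -0.01,"rx": -6.2,"ry": 6.3,"rz": 17.2}
    - {"dx": -0.026,"dy": -0.012,"dz": -0.01,"rx": -9.4,"ry": 9.5,"rz": 25.8}
    - {"dx": -0.036,"dy": -0.016,"dz": -0.01,"rx": -12.5,"ry": 12.7,"rz": 34.4}
    - {"dx": -0.045,"dy": -0.02,"dz": -0.005,"rx": -15.6,"ry": 15.9,"rz": 43}
  gripper: 0.75

```text
time: 6.7
position: [0.4732, -0.2031, 0.218]
tool_rot: [0.462, 0.867, 0.145, -0.117]
ft_force: [-0.6, 0.0, -0.2]
grip_width: 0.0655
```

```bash
python3 - <<'E'
from h import *
c=C-.062*eD()+[0,0,.055]
d,w=rel(graspTCP(c,YD,.13),Rlean(YD))
print(np.round(telemetry.get_obs()["q"],2))
E
```

```text
t 6.7 pos [ 0.4732 -0.2031  0.218 ] f [-0.6  0.  -0.2] w 0.0655  REL mm [-57.1   8.7  48.8] deg [-15.6  15.8  42.7]
[-0.75  0.52  1.59  0.22  1.34 -1.43]
```

Emit:
step_arm:
  targets:
    - {"dx": -0.012,"dy": 0.002,"dz": 0.01,"rx": -3.1,"ry": 3.2,"rz": 8.6}
    - {"dx": -0.024,"dy": 0.004,"dz": 0.02,"rx": -6.2,"ry": 6.3,"rz": 17.1}
    - {"dx": -0.036,"dy": 0.006,"dz": 0.03,"rx": -9.4,"ry": 9.5,"rz": 25.6}
    - {"dx": -0.048,"dy": 0.008,"dz": 0.04,"rx": -12.5,"ry": 12.7,"rz": 34.2}
    - {"dx": -0.057,"dy": 0.0087,"dz": 0.049,"rx": -15.6,"ry": 15.8,"rz": 42.7}

```text
time: 7.32
position: [0.5082, -0.2241, 0.1536]
tool_rot: [0.733, 0.587, 0.267, -0.216]
ft_force: [-0.5, -0.1, -0.1]
grip_width: 0.0653
```

```bash
python3 - <<'E'
from h import *
c=C-.062*eD()+[0,0,.055]
s=snap("scene","s5"); crop(s,270,130,420,250,5,"s5c")
t=snap("top","t5"); crop(t,270,90,430,215,5,"t5c")
d,w=rel(graspTCP(c,YD,.10),Rlean(YD))
print(np.round(telemetry.get_obs()["q"],2))
E
```

```text
t 7.42 pos [ 0.5067 -0.2243  0.1524] f [-0.9  0.5 -0.4] w 0.0654  REL mm [ 1.2  1.7 28.3] deg [-0.2 -0.2 -0.2]
[-0.89  0.72  1.57  0.54  1.37 -0.93]
```

View pics/s5c.png

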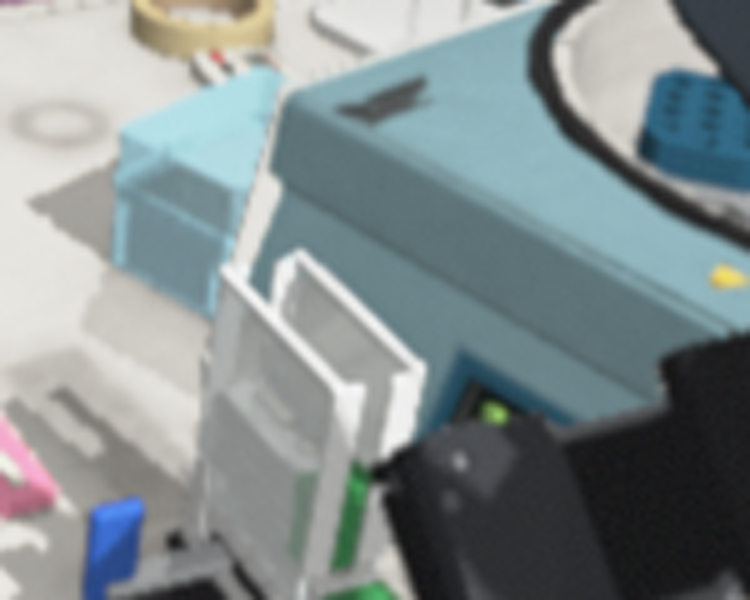

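View pics/t5c.png

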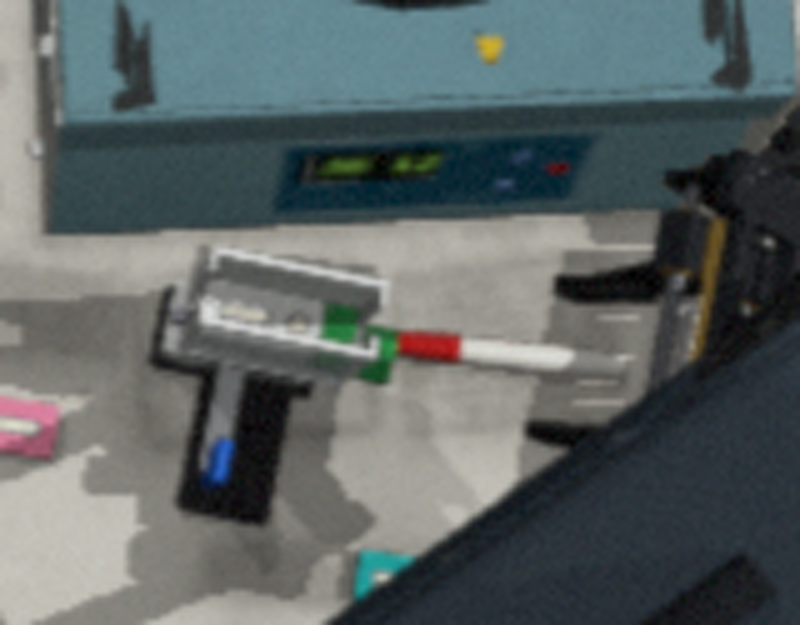

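```bash
python3 - <<'E'
from h import *
np.set_printoptions(precision=4,suppress=True)
t=load("pics/t5.npz"); o=telemetry.get_obs(); p=np.array(o["position"]); R=Ro.from_quat(o["tool_rot"]).as_matrix()
for sy in(1,-1):
  for x in(-.0095,.0095):
    for y in(.0327,.0477):
      X=p+R@[x,sy*y,.019]; u=proj(t,X)[0]; print(sy,x,y,X,"crop",(u-[270,90]+.5)*5-.5)
crop(t,330,130,400,185,11,"t5z")
E
```

```text
1 -0.0095 0.0327 [ 0.5396 -0.2264  0.1317] crop [574.3306 305.7495]
1 -0.0095 0.0477 [ 0.5543 -0.2296  0.1316] crop [579.6333 277.0074]
1 0.0095 0.0327 [ 0.5428 -0.2122  0.1439] crop [552.0444 295.9016]
1 0.0095 0.0477 [ 0.5574 -0.2154  0.1438] crop [557.4225 266.8976]
-1 -0.0095 0.0327 [ 0.4757 -0.2124  0.1319] crop [551.137  431.7853]
-1 -0.0095 0.0477 [ 0.4611 -0.2092  0.132 ] crop [545.7996 460.8632]
-1 0.0095 0.0327 [ 0.4789 -0.1982  0.1442] crop [528.518  423.0905]
-1 0.0095 0.0477 [ 0.4642 -0.195   0.1443] crop [523.1033 452.4356]
```

View pics/t5z.png

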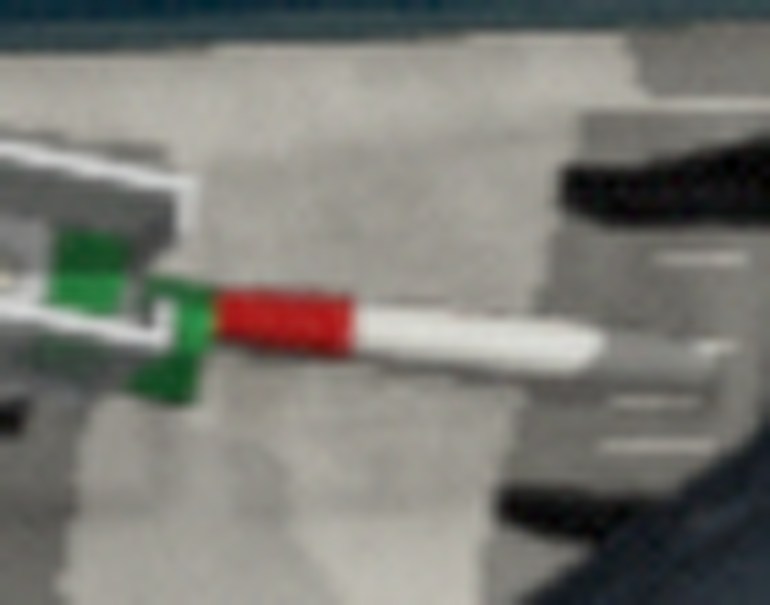

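```bash
python3 - <<'E'
from h import *
np.set_printoptions(precision=4,suppress=True)
def cr(pts,x0,y0,k): return (np.array(pts,float)+.5)/k-.5+[x0,y0]
t=load("pics/t5.npz")
print("cam",-t["R"].T@t["t"])
P=plane(t,cr([(197,404),(218,282),(135,393),(150,278)],330,130,11),.060); print(P)
e=eD();n=np.array([-e[1],e[0],0])
print("disp x,y",np.c_[(P-C)@e,(P-C)@n])
c=C-.062*eD()+[0,0,.055]
print(proj(t,[C-.068*e+[0,0,.06]+k*n for k in(-.015,.015)])*1-[330,130], )
print(((proj(t,[C-.068*e+[0,0,.06]+k*n for k in(-.015,.015)])-[330,130]+.5)*11-.5))
E
```

```text
cam [0.3399 0.1015 1.3802]
[[ 0.5105 -0.1453  0.06  ]
 [ 0.5403 -0.1513  0.06  ]
 [ 0.5134 -0.1304  0.06  ]
 [ 0.5415 -0.1348  0.06  ]]
disp x,y [[-0.0675  0.0147]
 [-0.067  -0.0156]
 [-0.0523  0.0151]
 [-0.0506 -0.0133]]
[[19.7001 25.482 ]
 [17.6182 36.4094]]
[[221.701  285.3015]
 [198.8004 405.5039]]
```

Emit:
step_arm:
  targets:
    - {"dx": 0.001,"dy": 0.0017,"dz": 0.025,"rx": -0.2,"ry": -0.2,"rz": -0.2}
    - {"dx": 0.001,"dy": 0.0017,"dz": 0.05,"rx": -0.2,"ry": -0.2,"rz": -0.2}
    - {"dx": 0.001,"dy": 0.0017,"dz": 0.075,"rx": -0.2,"ry": -0.2,"rz": -0.2}
    - {"dx": 0.001,"dy": 0.0017,"dz": 0.095,"rx": -0.2,"ry": -0.2,"rz": -0.2}
    - {"dx": 0.001,"dy": 0.0017,"dz": 0.105,"rx": -0.2,"ry": -0.2,"rz": -0.2}

```text
time: 8.05
position: [0.5225, -0.156, 0.0729]
tool_rot: [0.731, 0.591, 0.266, -0.215]
ft_force: [0.1, -1.3, 0.1]
grip_width: 0.065
```

```bash
python3 - <<'E'
from h import *
c=C-.062*eD()+[0,0,.055]
s=snap("scene","s6"); crop(s,290,170,410,260,6,"s6c")
t=snap("top","t6"); crop(t,290,110,410,200,6,"t6c")
d,w=rel(graspTCP(c,YD,.010),Rlean(YD))
E
```

```text
t 8.15 pos [ 0.5224 -0.1563  0.0728] f [-0.5  0.8  0. ] w 0.0653  REL mm [-0.9  0.8 12.5] deg [-0.1 -0.   0.1]
```

View pics/s6c.png

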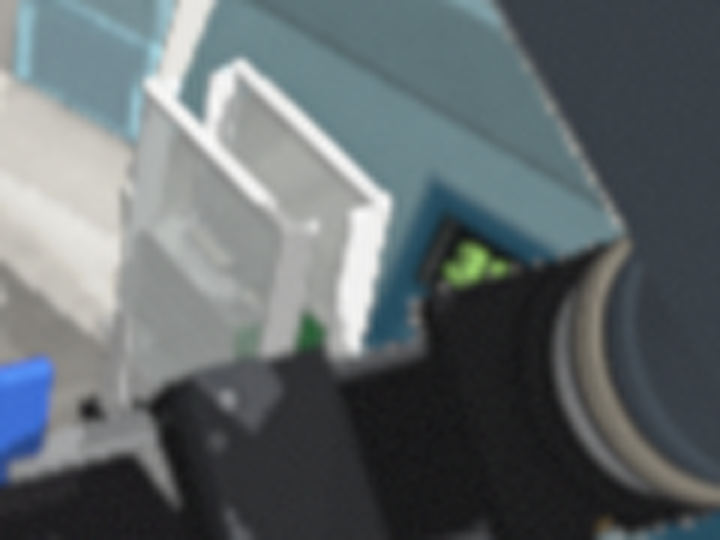

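View pics/t6c.png

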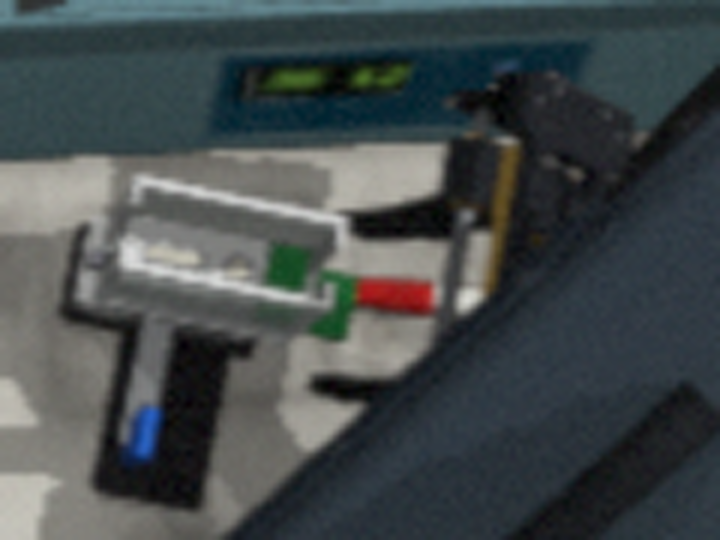

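Emit:
step_arm:
  targets:
    - {"dx": -0.001,"dy": 0.0008,"dz": 0.005,"rx": 0,"ry": 0,"rz": 0}
    - {"dx": -0.001,"dy": 0.0008,"dz": 0.01,"rx": 0,"ry": 0,"rz": 0}
    - {"dx": -0.001,"dy": 0.0008,"dz": 0.0125,"rx": 0,"ry": 0,"rz": 0}
    - {"dx": -0.001,"dy": 0.0008,"dz": 0.0125,"rx": 0,"ry": 0,"rz": 0}
    - {"dx": -0.001,"dy": 0.0008,"dz": 0.0125,"rx": 0,"ry": 0,"rz": 0}

```text
time: 8.78
position: [0.5248, -0.1496, 0.0627]
tool_rot: [0.731, 0.59, 0.266, -0.215]
ft_force: [0.2, 0.0, -0.5]
grip_width: 0.0653
```

Emit:
step_arm:
  targets:
    - {"dx": 0,"dy": 0,"dz": 0,"rx": 0,"ry": 0,"rz": 0}
    - {"dx": 0,"dy": 0,"dz": 0,"rx": 0,"ry": 0,"rz": 0}
    - {"dx": 0,"dy": 0,"dz": 0,"rx": 0,"ry": 0,"rz": 0}
    - {"dx": 0,"dy": 0,"dz": 0,"rx": 0,"ry": 0,"rz": 0}
    - {"dx": 0,"dy": 0,"dz": 0,"rx": 0,"ry": 0,"rz": 0}
  gripper: 0.2
  force: 8

```text
time: 9.4
position: [0.5247, -0.1496, 0.0627]
tool_rot: [0.731, 0.59, 0.266, -0.215]
ft_force: [-0.8, 0.3, 0.3]
grip_width: 0.0298
```

```bash
python3 - <<'E'
from h import *
c=C-.062*eD()+[0,0,.055]
d,w=rel(graspTCP(c,YD,.010),Rlean(YD))
rel(graspTCP(c-.064*eD(),YD,.010),Rlean(YD))
E
```

```text
t 9.4 pos [ 0.5247 -0.1496  0.0627] f [-0.8  0.3  0.3] w 0.0298  REL mm [ 0.1 -0.   0.1] deg [-0.1 -0.   0.1]
t 9.4 pos [ 0.5247 -0.1496  0.0627] f [-0.8  0.3  0.3] w 0.0298  REL mm [-48.9  -0.2 -41. ] deg [-0.1 -0.   0.1]
```

Emit:
step_arm:
  targets:
    - {"dx": -0.0031,"dy": 0,"dz": -0.0026,"rx": 0,"ry": 0,"rz": 0}
    - {"dx": -0.0077,"dy": 0,"dz": -0.0064,"rx": 0,"ry": 0,"rz": 0}
    - {"dx": -0.0123,"dy": 0,"dz": -0.0103,"rx": 0,"ry": 0,"rz": 0}
    - {"dx": -0.0169,"dy": 0,"dz": -0.0141,"rx": 0,"ry": 0,"rz": 0}
    - {"dx": -0.0215,"dy": -0.0001,"dz": -0.018,"rx": 0,"ry": 0,"rz": 0}

```text
time: 10.02
position: [0.5185, -0.1771, 0.0627]
tool_rot: [0.731, 0.59, 0.266, -0.215]
ft_force: [0.2, 2.7, -0.6]
grip_width: 0.0296
```

```bash
python3 - <<'E'
from h import *
c=C-.062*eD()+[0,0,.055]
t=snap("top","t7"); crop(t,290,110,430,210,6,"t7c")
rel(graspTCP(c-.064*eD(),YD,.010),Rlean(YD))
E
```

```text
t 10.07 pos [ 0.5185 -0.1779  0.0626] f [0.1 0.2 0.9] w 0.0298  REL mm [-26.6  -0.1 -22.4] deg [-0.1 -0.   0.1]
```

View pics/t7c.png

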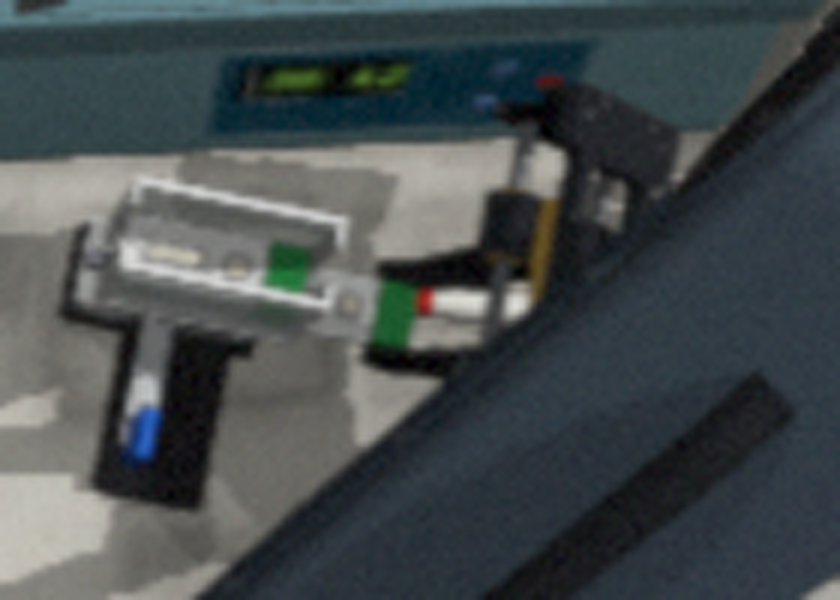

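Drawing cleanly: white body with well showing at (345,300). Continue.

Emit:
step_arm:
  targets:
    - {"dx": -0.006,"dy": 0,"dz": -0.005,"rx": 0,"ry": 0,"rz": 0}
    - {"dx": -0.012,"dy": 0,"dz": -0.0101,"rx": 0,"ry": 0,"rz": 0}
    - {"dx": -0.0181,"dy": 0,"dz": -0.0152,"rx": 0,"ry": 0,"rz": 0}
    - {"dx": -0.0241,"dy": -0.0001,"dz": -0.0203,"rx": 0,"ry": 0,"rz": 0}
    - {"dx": -0.0289,"dy": -0.0001,"dz": -0.0243,"rx": 0,"ry": 0,"rz": 0}

```text
time: 10.7
position: [0.5104, -0.2158, 0.0626]
tool_rot: [0.731, 0.59, 0.266, -0.215]
ft_force: [0.4, 0.4, -0.6]
grip_width: 0.0301
```

```bash
python3 - <<'E'
from h import *
c=C-.062*eD()+[0,0,.055]
t=snap("top","t8"); crop(t,290,110,430,210,6,"t8c")
s=snap("scene","s8"); crop(s,290,170,430,270,6,"s8c")
rel(graspTCP(c-.066*eD()+[0,0,.1],YD,.010),Rlean(YD))
E
```

```text
t 10.8 pos [ 0.5105 -0.216   0.0625] f [ 0.8  0.1 -0.1] w 0.03  REL mm [ 65.9  -0.2 -75.4] deg [-0.   0.   0.1]
```

View pics/t8c.png

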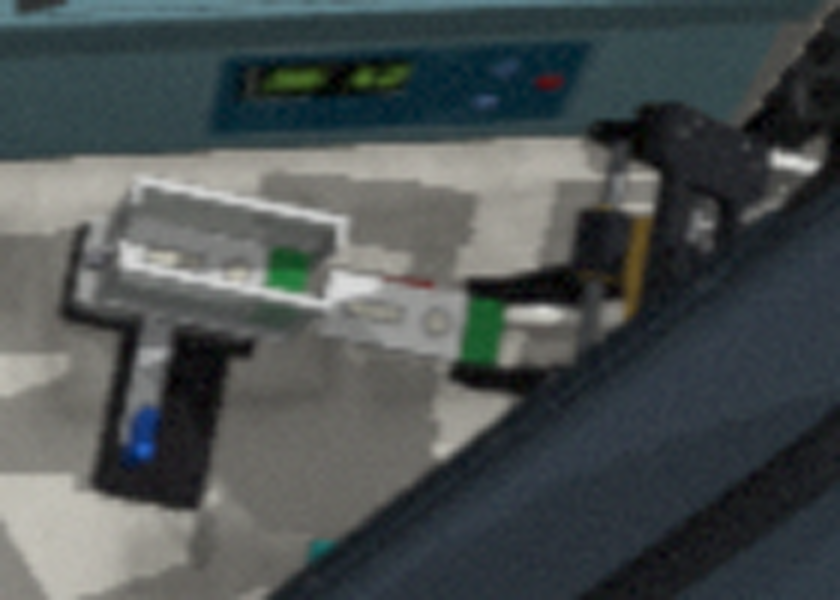

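View pics/s8c.png

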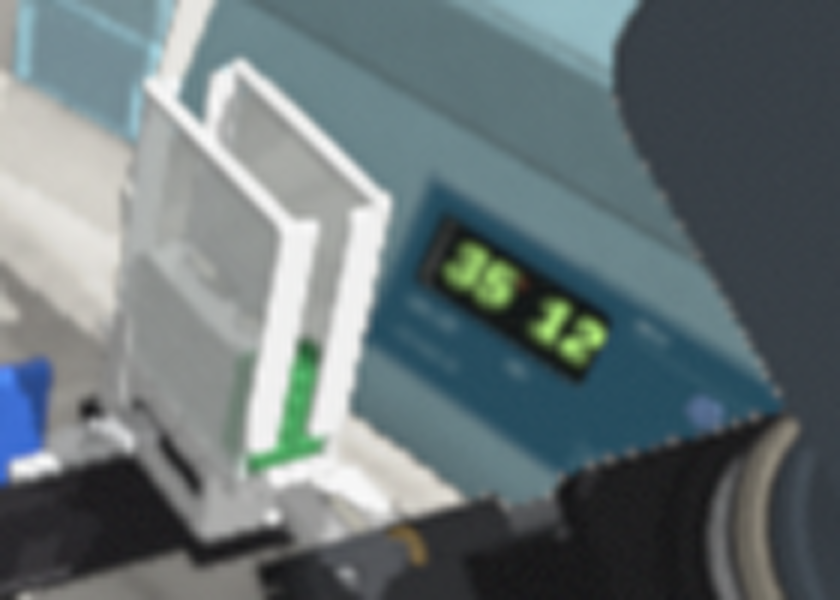

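```bash
python3 - <<'E'
from h import *
t=load("pics/t8.npz"); crop(t,335,145,385,180,16,"t8z")
E
```

```text
(no output)
```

View pics/t8z.png

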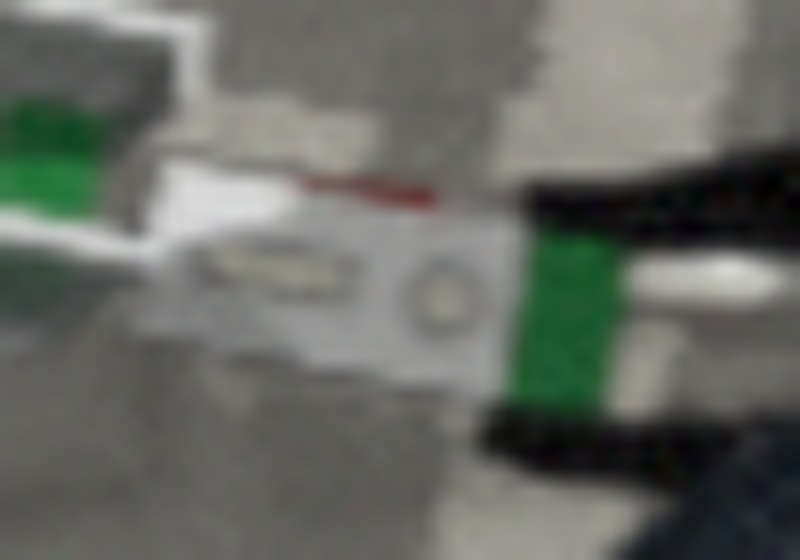

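Emit:
step_arm:
  targets:
    - {"dx": 0.01,"dy": 0,"dz": -0.0119,"rx": 0,"ry": 0,"rz": 0}
    - {"dx": 0.026,"dy": 0,"dz": -0.031,"rx": 0,"ry": 0,"rz": 0}
    - {"dx": 0.045,"dy": 0,"dz": -0.0536,"rx": 0,"ry": 0,"rz": 0}
    - {"dx": 0.063,"dy": 0,"dz": -0.075,"rx": 0,"ry": 0,"rz": 0}
    - {"dx": 0.077,"dy": 0,"dz": -0.092,"rx": 0,"ry": 0,"rz": 0}

```text
time: 11.42
position: [0.5105, -0.2157, 0.1846]
tool_rot: [0.731, 0.591, 0.266, -0.214]
ft_force: [0.3, 0.2, -1.1]
grip_width: 0.0299
```

```bash
python3 - <<'E'
from h import *
np.set_printoptions(precision=4,suppress=True)
t=load("pics/t8.npz")
def cr(pts,x0,y0,k): return (np.array(pts,float)+.5)/k-.5+[x0,y0]
p=np.array([.5105,-.2160,.0625]);R=Rlean(YD)
def ang(a,b): d=a-b; return np.degrees(np.arctan2(d[1],d[0]))
for nm,a,b,z in(("far",(300,180),(520,218),.06),("near",(145,335),(490,400),.05),("gw",(533,230),(510,400),.06),("front",(622,240),(603,405),.06)):
    a2,b2=cr([a,b],335,145,16); q=prof(t,a2,b2,w=1.2,n=40); P=plane(t,q,z); o,d=line(P); P2=plane(t,[a2,b2],z); print(nm,"fit",np.degrees(np.arctan2(d[1],d[0]))%180,o,"hand",ang(P2[0],P2[1])%180, P2[:,:2].tolist())
e=eD();n=np.array([-e[1],e[0],0])
h=t["img"][:];hsv=cv2.cvtColor(t["img"],cv2.COLOR_BGR2HSV);m=cv2.inRange(hsv,(50,90,30),(85,255,255));m[:, :362]=0;m[:,385:]=0;m[:150]=0;m[180:]=0
ys,xs=np.where(m>0);P=plane(t,np.c_[xs,ys],.06);print("green n",len(xs),"centroid",P.mean(0), "disp",(P.mean(0)-C)@e,(P.mean(0)-C)@n); r=cv2.minAreaRect(np.float32(P[:,:2]*1000));print(r)
print("tcp disp",(p-C)@e,(p-C)@n)
E
```

```text
far fit 81.34262 [ 0.5342 -0.1792] hand 79.36944950315655 [[0.5385478986769484, -0.1616573956768304], [0.5317094990890827, -0.19809061018269897]]
near fit 78.29792 [ 0.5086 -0.1674] hand 78.51700928386421 [[0.5141204453794113, -0.13689711721393893], [0.5024495181106714, -0.194348853030754]]
gw fit 169.33809 [ 0.5163 -0.1973] hand 170.544537417288 [[0.529665559423002, -0.2001888366336475], [0.5011879404417559, -0.19544607086717225]]
front fit 169.51868 [ 0.5156 -0.2138] hand 171.60605585197658 [[0.5278042717845893, -0.21493817352844874], [0.5001649056421091, -0.2108597320155869]]
green n 66 centroid [ 0.514  -0.2054  0.06  ] disp -0.12549391871346424 -0.0014275497239456922
((513.9691772460938, -205.56590270996094), (14.550372123718262, 31.25398063659668), 76.99556732177734)
tcp disp -0.13657085931182703 -0.00030064402397374105
```

```bash
python3 - <<'E'
from h import *
s=snap("scene","s9"); crop(s,205,140,245,190,12,"s9r")
t=snap("top","t9"); crop(t,155,145,205,185,16,"t9r")
E
```

```text
(no output)
```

View pics/s9r.png

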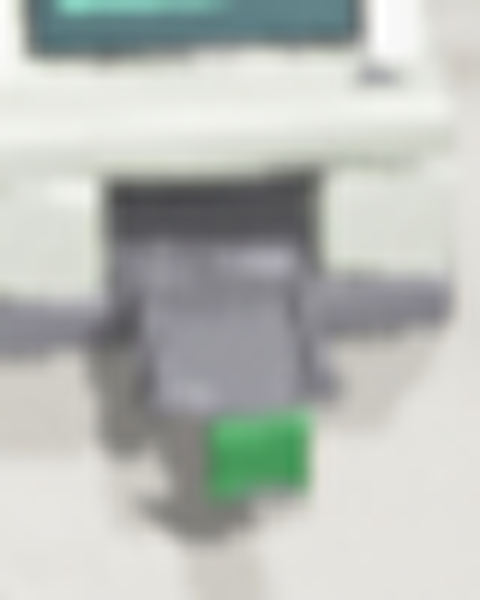

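View pics/t9r.png

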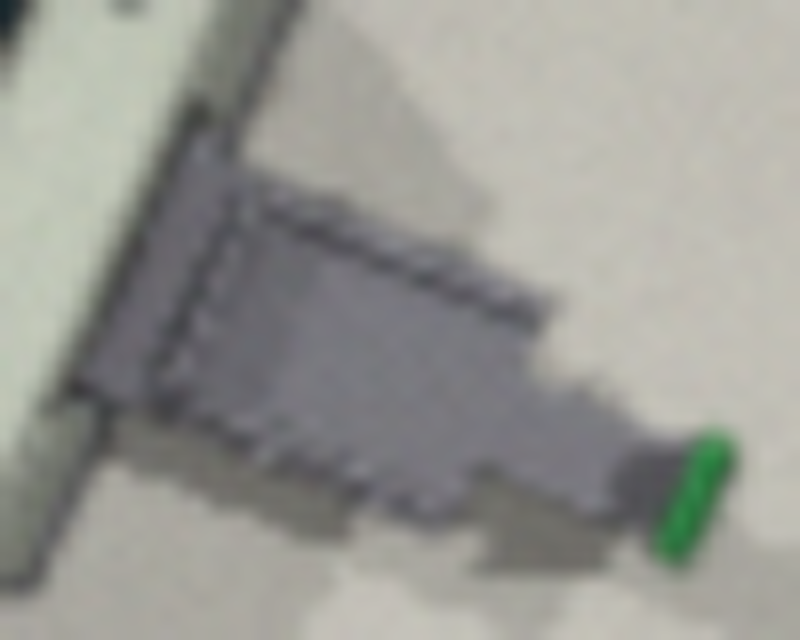

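```bash
python3 - <<'E'
from h import *
np.set_printoptions(precision=4,suppress=True)
t=load("pics/t9.npz"); s=load("pics/s9.npz")
def cr(pts,x0,y0,k): return (np.array(pts,float)+.5)/k-.5+[x0,y0]
Y=66.2; e=eD(Y);n=np.array([-e[1],e[0],0])
def show(nm,pts,z,c=t,o=(155,145,16)):
    P=plane(c,cr(pts,*o),z); d=P[-1]-P[0]; print(nm,"e,n mm",np.round(np.c_[P@e,P@n]*1e3,1).tolist(),"yaw",round(float(np.degrees(np.arctan2(d[1],d[0]))%180),1))
show("far rail dark line",[(260,212),(525,320)],.029)
show("far rail outer",[(255,180),(548,297)],.031)
show("near rail crest",[(180,400),(440,510)],.031)
show("stop dark",[(243,215),(163,375)],.029)
show("stop back/upper edge",[(228,190),(140,380)],.032)
show("rail ends far/near",[(545,310),(440,525)],.029)
show("tab centre",[(718,438),(672,560)],.041)
show("tab inner top",[(700,438),(655,555)],.041)
show("tongue far",[(560,380),(640,420)],.026)
show("tongue near",[(490,470),(610,515)],.026)
show("reader front edge 65",[(215,115),(50,395)],.065)
show("sc tab top edge",[(210,430),(305,412)],.041,s,(205,140,12))
show("sc tab bottom edge",[(210,500),(305,490)],.021,s,(205,140,12))
show("sc left/right bed edge inside rails",[(160,405),(155,310)],.026,s,(205,140,12))
show("sc right",[(300,400),(295,300)],.026,s,(205,140,12))
show("sc stop base",[(155,310),(295,300)],.026,s,(205,140,12))
E
```

```text
far rail dark line e,n mm [[521.2, -364.1], [472.3, -364.8]] yaw 67.1
far rail outer e,n mm [[523.8, -368.6], [470.0, -369.8]] yaw 67.5
near rail crest e,n mm [[520.1, -329.2], [472.0, -329.3]] yaw 66.3
stop dark e,n mm [[523.6, -362.4], [524.9, -332.1]] yaw 153.8
stop back/upper edge e,n mm [[527.1, -365.2], [527.5, -329.6]] yaw 155.5
rail ends far/near e,n mm [[469.9, -367.7], [471.4, -327.1]] yaw 154.1
tab centre e,n mm [[432.2, -358.4], [431.0, -336.4]] yaw 159.3
tab inner top e,n mm [[435.0, -357.2], [434.0, -336.1]] yaw 159.0
tongue far e,n mm [[463.2, -357.9], [447.9, -357.0]] yaw 62.7
tongue near e,n mm [[467.9, -339.1], [446.1, -340.1]] yaw 68.7
reader front edge 65 e,n mm [[526.9, -373.5], [532.8, -320.0]] yaw 149.9
sc tab top edge e,n mm [[428.8, -335.6], [433.7, -357.5]] yaw 168.9
sc tab bottom edge e,n mm [[431.5, -335.5], [432.8, -357.2]] yaw 159.8
sc left/right bed edge inside rails e,n mm [[466.3, -327.7], [510.6, -330.8]] yaw 62.2
sc right e,n mm [[464.2, -360.0], [511.0, -364.5]] yaw 60.6
sc stop base e,n mm [[510.6, -330.8], [511.0, -364.5]] yaw 156.9
```

```bash
python3 - <<'E'
from h import *
np.set_printoptions(precision=4,suppress=True)
t=load("pics/t9.npz")
v,u=np.mgrid[195:230,205:280];X,z=depthpts(t,np.c_[u.ravel(),v.ravel()]);k=X[(X[:,2]>.06)&(X[:,2]<.085)]
r=cv2.minAreaRect(np.float32(k[:,:2]*1000));print(r,cv2.boxPoints(r))
Y=66.2; e=eD(Y);n=np.array([-e[1],e[0],0]);B=np.c_[cv2.boxPoints(r)/1e3,np.zeros(4)];print("cassette e,n",np.c_[B@e,B@n])
v,u=np.mgrid[185:230,135:180];X,z=depthpts(t,np.c_[u.ravel(),v.ravel()]);k=X[(X[:,2]>.06)&(X[:,2]<.095)&(X[:,1]<.42)&(X[:,0]<.46)]
print("beaker",cv2.minEnclosingCircle(np.float32(k[:,:2]*1000)))
# gripper body corners at placement
bed=.480*e-.3475*n; yaw=Y
R=Rlean(yaw);T=graspTCP(bed-.035*e+[0,0,.031],yaw)
for zz in(-.051,-.07,-.115):
  for sx in(-.0385,.0385):
    P=T+R@[sx,-.095,zz]; P2=T+R@[sx,.095,zz]; print(zz,sx,"z",round(P[2],3),"e",round(P@e,3),"n",round(P@n,3),round(P2@n,3),P[:2],P2[:2])
E
```

```text
((381.7301940917969, 136.89321899414062), (29.29294776916504, 123.02820587158203), 6.832894325256348) [[359.8692 196.2279]
 [374.5063  74.0735]
 [403.5912  77.5586]
 [388.9541 199.713 ]]
cassette e,n [[ 0.3248 -0.2501]
 [ 0.2189 -0.3128]
 [ 0.2338 -0.338 ]
 [ 0.3397 -0.2753]]
beaker ((407.5318603515625, 360.2005920410156), 32.56964111328125)
-0.051 -0.0385 z 0.053 e 0.376 n -0.252 -0.442 [0.3829 0.2424] [0.5567 0.1657]
-0.051 0.0385 z 0.102 e 0.435 n -0.252 -0.442 [0.4067 0.2964] [0.5805 0.2197]
-0.07 -0.0385 z 0.068 e 0.364 n -0.252 -0.442 [0.378  0.2312] [0.5518 0.1546]
-0.07 0.0385 z 0.117 e 0.423 n -0.252 -0.442 [0.4018 0.2852] [0.5756 0.2085]
-0.115 -0.0385 z 0.102 e 0.335 n -0.252 -0.442 [0.3663 0.2048] [0.5401 0.1281]
-0.115 0.0385 z 0.152 e 0.394 n -0.253 -0.442 [0.3901 0.2587] [0.5639 0.1821]
```

```bash
cat >> h.py <<'E'
YR=66.2
eR=eD(YR); nR=np.array([-eR[1],eR[0],0])
def bed(e=.480,n=-.3475): return e*eR+n*nR+np.array([0,0,.026])
def placeTCP(h,e=.480,n=-.3475): return graspTCP(bed(e,n)-.035*eR+[0,0,.005+h],YR)
E
python3 - <<'E'
from h import *
o=telemetry.get_obs();p=np.array(o["position"]);r=Ro.from_quat(o["tool_rot"])
for q in([.511,-.16,.27],[.508,-.10,.275]): print(np.round(r.inv().apply(np.array(q)-p)*1e3,1))
print(placeTCP(.05)); rel(placeTCP(.05),Rlean(YR))
print(np.round(o["q"],2))
E
```

```text
[ 96.8 -11.9 -29.9]
[144.6 -27.5   3.3]
[0.4949322  0.26104381 0.08866044]
t 11.53 pos [ 0.5114 -0.2166  0.1851] f [ 0.5  0.1 -0.5] w 0.0301  REL mm [ 294.7 -117.5  370.3] deg [-7.2  0.2  9.1]
[-0.88  0.67  1.56  0.54  1.41 -0.89]
```

Emit:
step_arm:
  targets:
    - {"dx": 0.019,"dy": 0,"dz": -0.023,"rx": 0,"ry": 0,"rz": 0}
    - {"dx": 0.039,"dy": 0,"dz": -0.046,"rx": 0,"ry": 0,"rz": 0}
    - {"dx": 0.058,"dy": 0,"dz": -0.069,"rx": 0,"ry": 0,"rz": 0}
    - {"dx": 0.088,"dy": -0.009,"dz": -0.044,"rx": 0,"ry": 0,"rz": 0}
    - {"dx": 0.12,"dy": -0.018,"dz": -0.016,"rx": 0,"ry": 0,"rz": 0}

```text
time: 12.15
position: [0.5105, -0.1322, 0.2737]
tool_rot: [0.732, 0.591, 0.266, -0.212]
ft_force: [1.5, 0.5, -0.0]
grip_width: 0.0296
```

```bash
python3 - <<'E'
from h import *
q=placeTCP(.05);q[2]=.26
rel(q,Rlean(YR))
E
```

```text
t 12.15 pos [ 0.5105 -0.1322  0.2737] f [ 1.5  0.5 -0. ] w 0.0296  REL mm [284.3 -98.9 253.8] deg [-7.2  0.2  9. ]
```

Emit:
step_arm:
  targets:
    - {"dx": 0.037,"dy": -0.013,"dz": 0.033,"rx": -1,"ry": 0,"rz": 1.3}
    - {"dx": 0.079,"dy": -0.027,"dz": 0.07,"rx": -2,"ry": 0,"rz": 2.6}
    - {"dx": 0.121,"dy": -0.042,"dz": 0.108,"rx": -3,"ry": 0,"rz": 3.9}
    - {"dx": 0.163,"dy": -0.057,"dz": 0.146,"rx": -4.1,"ry": 0,"rz": 5.2}
    - {"dx": 0.205,"dy": -0.071,"dz": 0.183,"rx": -5.2,"ry": 0.1,"rz": 6.5}

```text
time: 12.78
position: [0.4988, 0.153, 0.2631]
tool_rot: [0.773, 0.534, 0.281, -0.194]
ft_force: [1.4, 0.6, 0.2]
grip_width: 0.0297
```

```bash
python3 - <<'E'
from h import *
q=placeTCP(.07)
rel(q,Rlean(YR))
E
```

```text
t 12.78 pos [0.4988 0.153  0.2631] f [1.4 0.6 0.2] w 0.0297  REL mm [-22.5 -41.8 182.4] deg [-2.   0.1  2.4]
```

Emit:
step_arm:
  targets:
    - {"dx": -0.004,"dy": -0.009,"dz": 0.038,"rx": -0.5,"ry": 0,"rz": 0.6}
    - {"dx": -0.01,"dy": -0.02,"dz": 0.085,"rx": -1,"ry": 0,"rz": 1.2}
    - {"dx": -0.016,"dy": -0.031,"dz": 0.132,"rx": -1.5,"ry": 0,"rz": 1.8}
    - {"dx": -0.0225,"dy": -0.0418,"dz": 0.175,"rx": -2,"ry": 0.1,"rz": 2.4}
    - {"dx": -0.0225,"dy": -0.0418,"dz": 0.1824,"rx": -2,"ry": 0.1,"rz": 2.4}

```text
time: 13.4
position: [0.4922, 0.2623, 0.1058]
tool_rot: [0.788, 0.513, 0.283, -0.189]
ft_force: [-0.5, -0.8, -0.2]
grip_width: 0.0304
```

```bash
python3 - <<'E'
from h import *
s=snap("scene","s10"); crop(s,185,120,255,190,9,"s10c")
t=snap("top","t10"); crop(t,150,135,210,185,13,"t10c")
rel(placeTCP(.02),Rlean(YR))
E
```

```text
t 13.5 pos [0.4948 0.2613 0.1081] f [ 0.8  0.7 -0.3] w 0.0298  REL mm [-31.8   0.3  37.8] deg [-0.1  0.1 -0. ]
```

View pics/s10c.png

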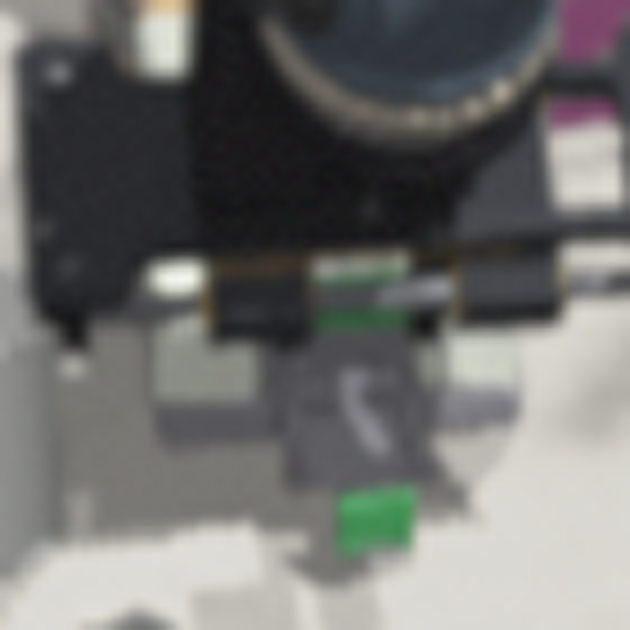

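View pics/t10c.png

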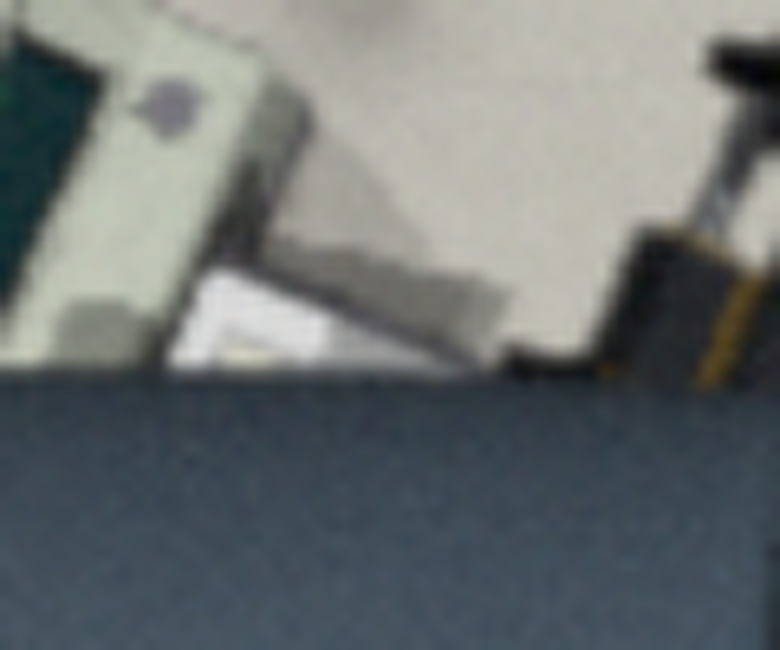

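```bash
python3 - <<'E'
from h import *
np.set_printoptions(precision=4,suppress=True)
t=load("pics/t10.npz")
def cr(pts,x0,y0,k): return (np.array(pts,float)+.5)/k-.5+[x0,y0]
z=.1054
a,b=cr([(225,268),(465,365)],150,135,13);q=prof(t,a,b,w=1.2,n=40,sign=0);P=plane(t,q,z);o,d=line(P);print("far edge yaw",np.degrees(np.arctan2(d[1],d[0]))%180,"n",np.median(P@nR), (P@nR)[::5])
P=plane(t,cr([(207,263),(465,367),(170,362)],150,135,13),z);print(np.c_[P@eR,P@nR])
p=np.array([.4948,.2613,.1081]);print("tcp e,n",p@eR,p@nR)
c=p+.010*Rlean(YR)[:,2];print("pred far edge n",c@nR-.015,"rear e",c@eR+.075,"top z",c[2]+.005)
E
```

```text
far edge yaw 66.607704 n -0.36083097965775257 [-0.3608 -0.3609 -0.3608 -0.3606 -0.3607 -0.3605 -0.3612 -0.3612]
[[ 0.5204 -0.3605]
 [ 0.4653 -0.3616]
 [ 0.5191 -0.3396]]
tcp e,n 0.4387531738443218 -0.34727565771521385
pred far edge n -0.3622756577152138 rear e 0.5201810499411872 top z 0.10543955556881023
```

```bash
python3 - <<'E'
from h import *
np.set_printoptions(precision=4,suppress=True)
t=load("pics/t10.npz");p=np.array([.4948,.2613,.1081]);R=Rlean(YR)
for x in(-.0095,.0095):
  for y in(.015,.022):
    u=proj(t,p+R@[x,y,.019])[0];print(x,y,(u-[150,135]+.5)*13-.5)
rel(placeTCP(.012,.480,-.348),Rlean(YR))
E
```

```text
-0.0095 0.015 [577.7272 418.1008]
-0.0095 0.022 [591.834  386.2256]
0.0095 0.015 [502.9173 381.5111]
0.0095 0.022 [517.1899 349.361 ]
t 13.5 pos [0.4948 0.2613 0.1081] f [ 0.8  0.7 -0.3] w 0.0298  REL mm [-37.    0.8  43.9] deg [-0.1  0.1 -0. ]
```

Emit:
step_arm:
  targets:
    - {"dx": -0.008,"dy": 0.0008,"dz": 0.0095,"rx": 0,"ry": 0,"rz": 0}
    - {"dx": -0.018,"dy": 0.0008,"dz": 0.0214,"rx": 0,"ry": 0,"rz": 0}
    - {"dx": -0.028,"dy": 0.0008,"dz": 0.0333,"rx": 0,"ry": 0,"rz": 0}
    - {"dx": -0.037,"dy": 0.0008,"dz": 0.0439,"rx": 0,"ry": 0,"rz": 0}
    - {"dx": -0.037,"dy": 0.0008,"dz": 0.0439,"rx": 0,"ry": 0,"rz": 0}

```text
time: 14.12
position: [0.4967, 0.2598, 0.0514]
tool_rot: [0.788, 0.513, 0.287, -0.187]
ft_force: [-1.0, 0.1, -0.5]
grip_width: 0.0297
```

```bash
python3 - <<'E'
from h import *
s=snap("scene","s11"); crop(s,205,135,245,185,12,"s11c")
t=snap("top","t11"); crop(t,155,145,205,185,16,"t11c")
rel(placeTCP(.002,.480,-.348),Rlean(YR))
E
```

```text
t 14.22 pos [0.4965 0.2602 0.0519] f [ 0.8  0.4 -0.1] w 0.0295  REL mm [-7.1 -1.3  8.7] deg [ 0. -0. -0.]
```

View pics/s11c.png

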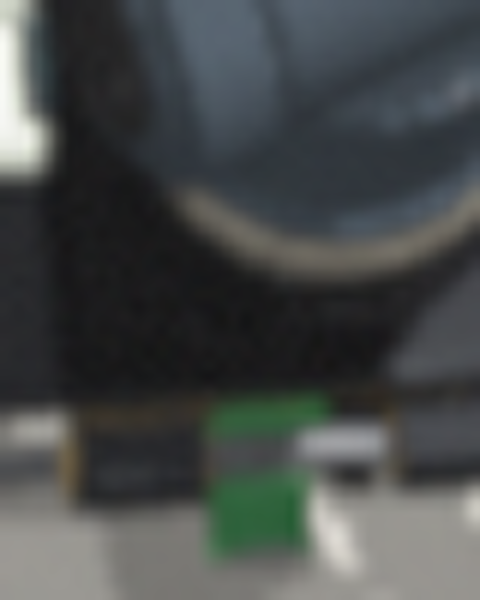

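View pics/t11c.png

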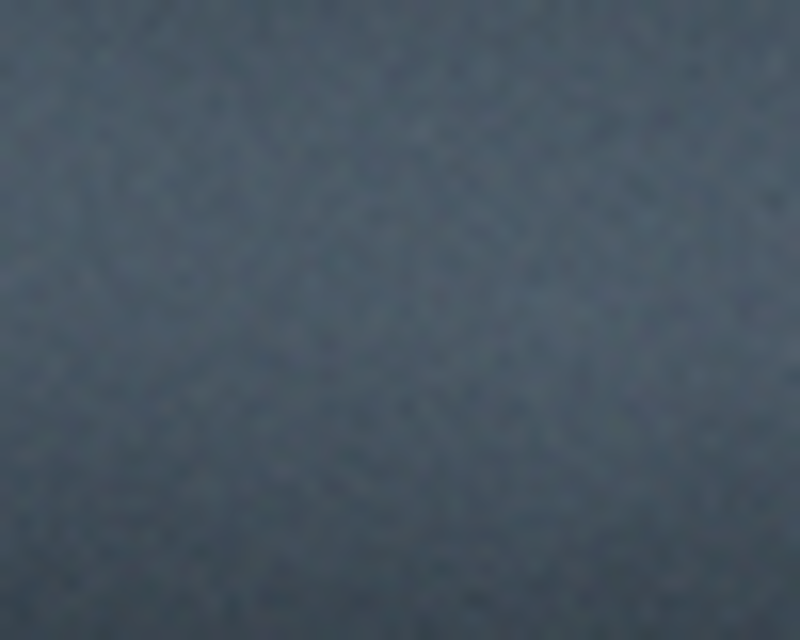

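```bash
python3 - <<'E'
from h import *
np.set_printoptions(precision=2,suppress=True)
s=load("pics/s11.npz");p=np.array([.4965,.2602,.0519]);R=Rlean(YR);c=p+.01*R[:,2]
print("c e,n,z mm",c@eR*1e3,c@nR*1e3,c[2]*1e3)
f=lambda X:((proj(s,X)-[205,135]+.5)*12-.5)
print("cart front top/bot near, far",f([c-.005*eR+k*.015*nR+[0,0,z] for k in(1,-1) for z in(.005,-.005)]))
T=bed()-.048*eR;T[2]=0
print("tab near top/bot, far",f([T+k*.012*nR+[0,0,z] for k in(1,-1) for z in(.041,.021)]))
h=cv2.cvtColor(s["img"],cv2.COLOR_BGR2HSV);m=cv2.inRange(h,(45,90,20),(85,255,255));m[:,:215]=0
for r in range(165,184): 
    xs=np.where(m[r,:245])[0]; print(r,xs.min() if len(xs) else None,xs.max() if len(xs) else None,(r-135+.5)*12)
E
```

```text
c e,n,z mm 444.8606213103514 -349.2749889765461 44.23955556881022
cart front top/bot near, far [[198.01 433.37]
 [198.98 471.85]
 [331.36 424.38]
 [331.61 462.74]]
tab near top/bot, far [[207.95 482.6 ]
 [209.78 558.76]
 [314.88 475.22]
 [315.55 551.18]]
165 None None 366.0
166 None None 378.0
167 None None 390.0
168 229 231 402.0
169 223 231 414.0
170 223 228 426.0
171 None None 438.0
172 None None 450.0
173 None None 462.0
174 None None 474.0
175 223 229 486.0
176 223 229 498.0
177 223 229 510.0
178 223 229 522.0
179 223 229 534.0
180 223 224 546.0
181 None None 558.0
182 None None 570.0
183 None None 582.0
```

Emit:
step_arm:
  targets:
    - {"dx": -0.002,"dy": -0.0013,"dz": 0.002,"rx": 0,"ry": 0,"rz": 0}
    - {"dx": -0.0035,"dy": -0.0013,"dz": 0.004,"rx": 0,"ry": 0,"rz": 0}
    - {"dx": -0.0045,"dy": -0.0013,"dz": 0.0055,"rx": 0,"ry": 0,"rz": 0}
    - {"dx": -0.0045,"dy": -0.0013,"dz": 0.0055,"rx": 0,"ry": 0,"rz": 0}
    - {"dx": -0.0045,"dy": -0.0013,"dz": 0.0055,"rx": 0,"ry": 0,"rz": 0}

```text
time: 14.85
position: [0.4953, 0.2609, 0.0448]
tool_rot: [0.787, 0.513, 0.287, -0.187]
ft_force: [0.1, -0.2, 0.8]
grip_width: 0.0297
```

```bash
python3 - <<'E'
from h import *
rel(placeTCP(.0005,.480,-.348),Rlean(YR))
E
```

```text
t 14.85 pos [0.4953 0.2609 0.0448] f [ 0.1 -0.2  0.8] w 0.0297  REL mm [-3.6  0.1  4.3] deg [ 0. -0. -0.]
```

Emit:
step_arm:
  targets:
    - {"dx": -0.001,"dy": 0,"dz": 0.001,"rx": 0,"ry": 0,"rz": 0}
    - {"dx": -0.002,"dy": 0,"dz": 0.002,"rx": 0,"ry": 0,"rz": 0}
    - {"dx": -0.003,"dy": 0,"dz": 0.0035,"rx": 0,"ry": 0,"rz": 0}
    - {"dx": -0.0036,"dy": 0,"dz": 0.0043,"rx": 0,"ry": 0,"rz": 0}
    - {"dx": -0.0036,"dy": 0,"dz": 0.0043,"rx": 0,"ry": 0,"rz": 0}

```text
time: 15.48
position: [0.4952, 0.2609, 0.039]
tool_rot: [0.787, 0.513, 0.287, -0.187]
ft_force: [0.1, 0.7, -0.4]
grip_width: 0.03
```

```bash
python3 - <<'E'
from h import *
rel(placeTCP(.0,.480,-.348),Rlean(YR)); print(telemetry.get_obs()["moment"])
s=snap("scene","s12"); crop(s,195,125,255,190,9,"s12c")
E
```

```text
t 15.47 pos [0.4952 0.2609 0.039 ] f [ 0.1  0.7 -0.4] w 0.03  REL mm [-0.2  0.2  0.3] deg [ 0. -0. -0.]
[-0.50016838  0.26094285 -0.03486839]
```

View pics/s12c.png

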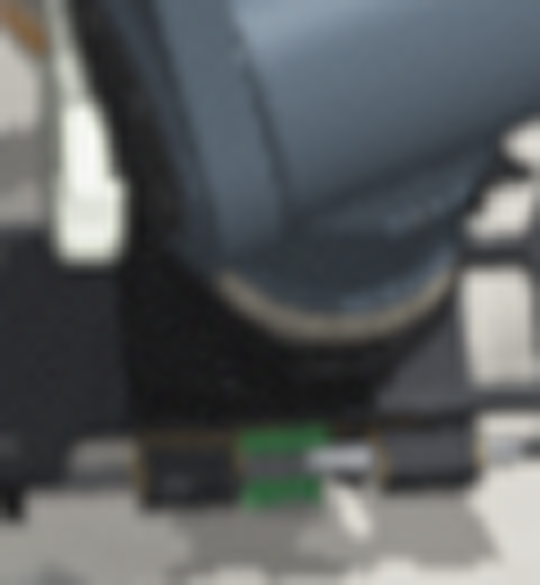

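Emit:
step_arm:
  targets:
    - {"dx": 0,"dy": 0,"dz": 0,"rx": 0,"ry": 0,"rz": 0}
    - {"dx": 0,"dy": 0,"dz": 0,"rx": 0,"ry": 0,"rz": 0}
    - {"dx": 0,"dy": 0,"dz": 0,"rx": 0,"ry": 0,"rz": 0}
    - {"dx": 0,"dy": 0,"dz": 0,"rx": 0,"ry": 0,"rz": 0}
    - {"dx": 0,"dy": 0,"dz": 0,"rx": 0,"ry": 0,"rz": 0}
  gripper: 0.6

```text
time: 16.15
position: [0.4953, 0.2609, 0.0391]
tool_rot: [0.787, 0.513, 0.287, -0.187]
ft_force: [-0.1, -0.1, 0.3]
grip_width: 0.0518
```

Emit:
step_arm:
  targets:
    - {"dx": 0,"dy": 0,"dz": -0.01,"rx": 0,"ry": 0,"rz": 0}
    - {"dx": 0,"dy": 0,"dz": -0.03,"rx": 0,"ry": 0,"rz": 0}
    - {"dx": 0,"dy": 0,"dz": -0.06,"rx": 0,"ry": 0,"rz": 0}
    - {"dx": 0,"dy": 0,"dz": -0.1,"rx": 0,"ry": 0,"rz": 0}
    - {"dx": 0,"dy": 0,"dz": -0.15,"rx": 0,"ry": 0,"rz": 0}

```text
time: 16.77
position: [0.4554, 0.1719, 0.1547]
tool_rot: [0.787, 0.513, 0.286, -0.187]
ft_force: [0.9, -0.7, 0.9]
grip_width: 0.0525
```

```bash
python3 - <<'E'
from h import *
rel(placeTCP(.0,.480,-.348),Rlean(YR))
s=snap("scene","s13"); crop(s,195,125,255,190,9,"s13c")
t=snap("top","t13"); crop(t,155,145,205,185,16,"t13c")
E
```

```text
t 16.77 pos [0.4554 0.1719 0.1547] f [ 0.9 -0.7  0.9] w 0.0525  REL mm [1.000e-01 9.000e-01 1.516e+02] deg [-0.   0.  -0.1]
```

View pics/s13c.png

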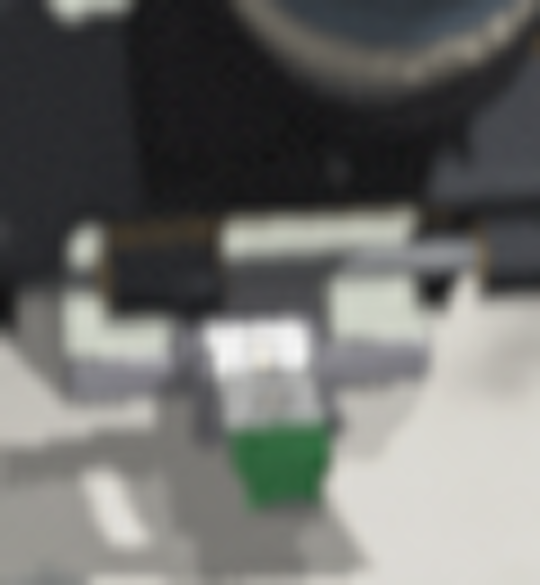

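View pics/t13c.png

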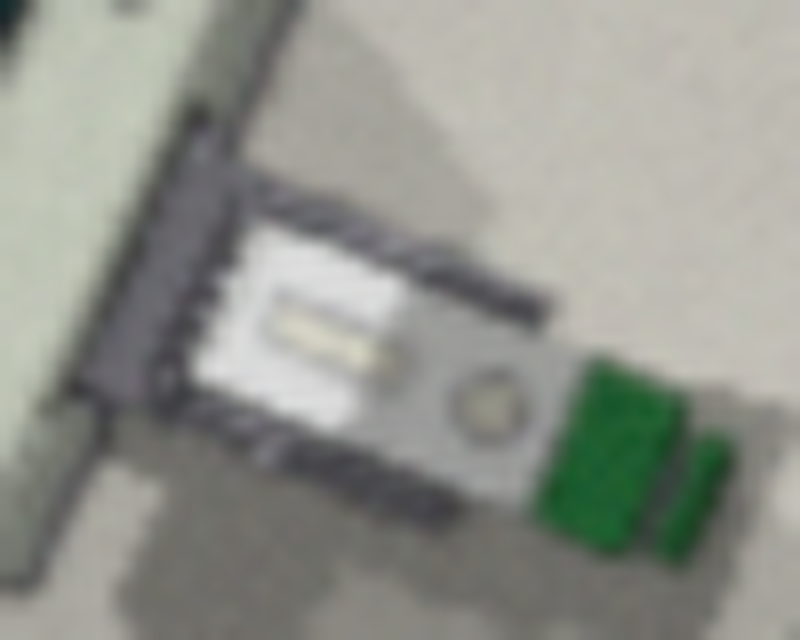

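```bash
python3 - <<'E'
from h import *
rel(.395*eR-.347*nR+[0,0,.10],Rlean(YR,0))
E
```

```text
t 16.88 pos [0.4565 0.1706 0.1567] f [ 0.5  0.2 -0.5] w 0.0524  REL mm [ 5.4 -2.4 78.6] deg [  0.4 -40.   -0.1]
```

Emit:
step_arm:
  targets:
    - {"dx": 0,"dy": 0,"dz": 0.01,"rx": 0.1,"ry": -10,"rz": 0}
    - {"dx": 0.002,"dy": -0.001,"dz": 0.025,"rx": 0.2,"ry": -20,"rz": 0}
    - {"dx": 0.003,"dy": -0.002,"dz": 0.045,"rx": 0.3,"ry": -30,"rz": 0}
    - {"dx": 0.005,"dy": -0.0024,"dz": 0.07,"rx": 0.4,"ry": -40,"rz": -0.1}
    - {"dx": 0.0054,"dy": -0.0024,"dz": 0.0786,"rx": 0.4,"ry": -40,"rz": -0.1}
  gripper: 0

```text
time: 17.5
position: [0.4714, 0.2184, 0.1027]
tool_rot: [0.835, 0.548, 0.031, -0.036]
ft_force: [-1.4, -0.6, -0.6]
grip_width: 0.0101
```

```bash
python3 - <<'E'
from h import *
rel(.402*eR-.347*nR+[0,0,.043],Rlean(YR,0))
t=snap("top","t14"); crop(t,140,135,220,195,9,"t14c")
E
```

```text
t 17.5 pos [0.4714 0.2184 0.1027] f [-1.4 -0.6 -0.6] w 0.0101  REL mm [ 6.5  5.4 60.5] deg [-1.5 -5.2  0.3]
```

View pics/t14c.png

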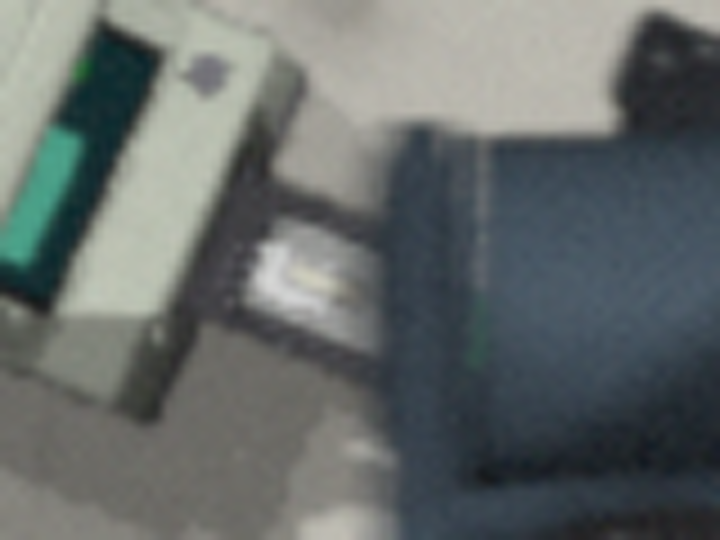

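Emit:
step_arm:
  targets:
    - {"dx": 0,"dy": 0.003,"dz": 0.0,"rx": -1.5,"ry": -5.2,"rz": 0.3}
    - {"dx": 0.005,"dy": 0.0054,"dz": 0.015,"rx": -1.5,"ry": -5.2,"rz": 0.3}
    - {"dx": 0.0065,"dy": 0.0054,"dz": 0.035,"rx": -1.5,"ry": -5.2,"rz": 0.3}
    - {"dx": 0.0065,"dy": 0.0054,"dz": 0.055,"rx": -1.5,"ry": -5.2,"rz": 0.3}
    - {"dx": 0.0065,"dy": 0.0054,"dz": 0.0605,"rx": -1.5,"ry": -5.2,"rz": 0.3}

```text
time: 18.18
position: [0.4805, 0.2297, 0.0406]
tool_rot: [0.838, 0.546, -0.001, 0.0]
ft_force: [-0.6, 0.6, 0.1]
grip_width: 0.0004
```

```bash
python3 - <<'E'
from h import *
rel(.402*eR-.347*nR+[0,0,.043],Rlean(YR,0))
rel(.420*eR-.347*nR+[0,0,.043],Rlean(YR,0))
s=snap("scene","s15"); crop(s,185,125,265,200,9,"s15c")
E
```

```text
t 18.18 pos [0.4805 0.2297 0.0406] f [-0.6  0.6  0.1] w 0.0004  REL mm [-2.1  0.1 -2.4] deg [-0.   0.1  0. ]
t 18.18 pos [0.4805 0.2297 0.0406] f [-0.6  0.6  0.1] w 0.0004  REL mm [15.9  0.1 -2.5] deg [-0.   0.1  0. ]
```

View pics/s15c.png

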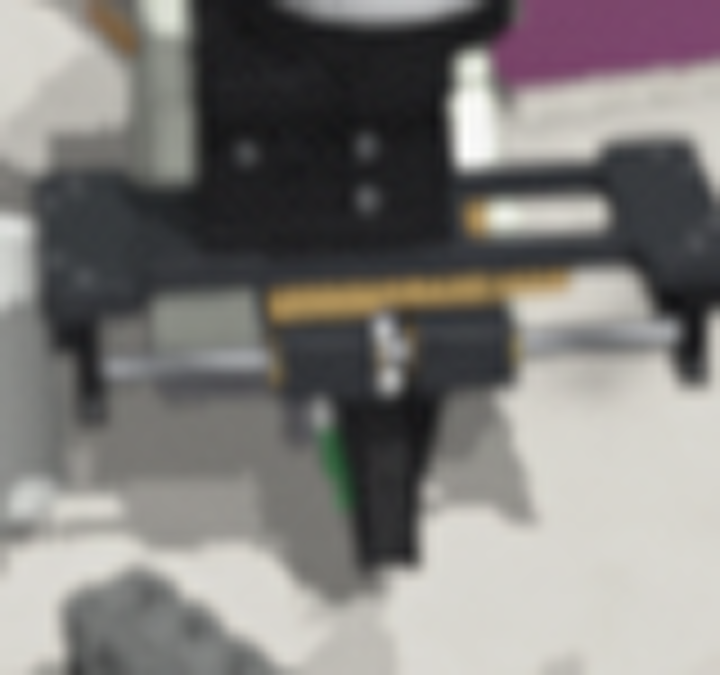

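Emit:
step_arm:
  targets:
    - {"dx": 0.01,"dy": 0,"dz": -0.004,"rx": 0,"ry": 0,"rz": 0}
    - {"dx": 0.017,"dy": 0,"dz": -0.004,"rx": 0,"ry": 0,"rz": 0}
    - {"dx": 0.024,"dy": 0,"dz": -0.004,"rx": 0,"ry": 0,"rz": 0}
    - {"dx": 0.032,"dy": 0,"dz": -0.004,"rx": 0,"ry": 0,"rz": 0}
    - {"dx": 0.041,"dy": 0,"dz": -0.004,"rx": 0,"ry": 0,"rz": 0}

```text
time: 18.85
position: [0.4977, 0.2679, 0.045]
tool_rot: [0.837, 0.546, -0.001, 0.001]
ft_force: [-0.4, -2.5, 1.1]
grip_width: 0.0003
```

```bash
python3 - <<'E'
from h import *
rel(.480*eR-.347*nR+[0,0,.045],Rlean(YR,0))
t=snap("top","t16"); crop(t,140,135,220,195,9,"t16c")
E
```

```text
t 18.85 pos [0.4977 0.2679 0.045 ] f [-0.4 -2.5  1.1] w 0.0003  REL mm [34.1 -0.3 -0.1] deg [0.  0.1 0. ]
```

View pics/t16c.png

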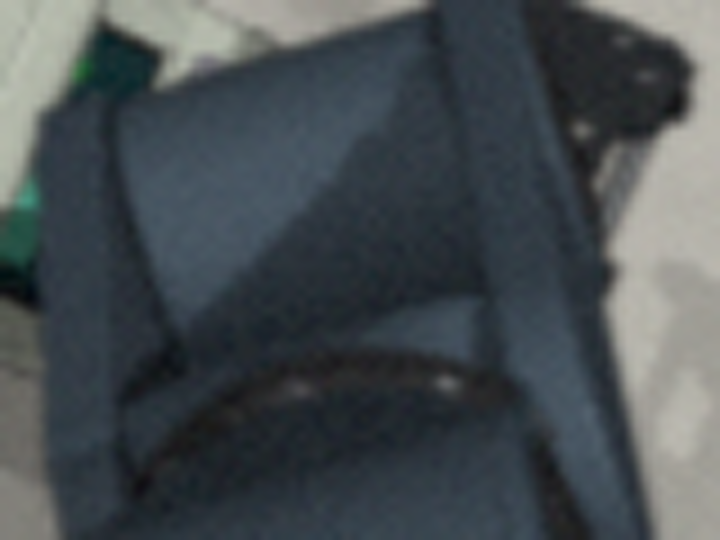

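Contact felt (2.5 N, tray friction). Continue pushing.

Emit:
step_arm:
  targets:
    - {"dx": 0.007,"dy": 0,"dz": 0,"rx": 0,"ry": 0,"rz": 0}
    - {"dx": 0.015,"dy": 0,"dz": 0,"rx": 0,"ry": 0,"rz": 0}
    - {"dx": 0.023,"dy": 0,"dz": 0,"rx": 0,"ry": 0,"rz": 0}
    - {"dx": 0.03,"dy": 0,"dz": 0,"rx": 0,"ry": 0,"rz": 0}
    - {"dx": 0.034,"dy": 0,"dz": 0,"rx": 0,"ry": 0,"rz": 0}

```text
time: 19.52
position: [0.5119, 0.3005, 0.0448]
tool_rot: [0.837, 0.547, -0.0, 0.0]
ft_force: [-1.2, -1.5, 0.7]
grip_width: 0.0002
```

Emit:
step_arm:
  targets:
    - {"dx": 0.001,"dy": 0,"dz": 0,"rx": 0,"ry": 0,"rz": 0}
    - {"dx": 0.002,"dy": 0,"dz": 0,"rx": 0,"ry": 0,"rz": 0}
    - {"dx": 0.003,"dy": 0,"dz": 0,"rx": 0,"ry": 0,"rz": 0}
    - {"dx": 0.004,"dy": 0,"dz": 0,"rx": 0,"ry": 0,"rz": 0}
    - {"dx": 0.005,"dy": 0,"dz": 0,"rx": 0,"ry": 0,"rz": 0}

```text
time: 20.15
position: [0.5127, 0.3025, 0.0448]
tool_rot: [0.837, 0.547, -0.003, 0.001]
ft_force: [-2.0, -11.3, 4.4]
grip_width: 0.0004
```

```bash
python3 - <<'E'
from h import *
rel(.486*eR-.347*nR+[0,0,.045],Rlean(YR,0))
E
```

```text
t 20.15 pos [0.5127 0.3025 0.0448] f [ -2.  -11.3   4.4] w 0.0004  REL mm [ 2.4 -0.  -0.2] deg [-0.1  0.4  0.1]
```

Emit:
step_arm:
  targets:
    - {"dx": 0.002,"dy": 0,"dz": 0,"rx": 0,"ry": 0,"rz": 0}
    - {"dx": 0.003,"dy": 0,"dz": 0,"rx": 0,"ry": 0,"rz": 0}
    - {"dx": 0.004,"dy": 0,"dz": 0,"rx": 0,"ry": 0,"rz": 0}
    - {"dx": 0.004,"dy": 0,"dz": 0,"rx": 0,"ry": 0,"rz": 0}
    - {"dx": 0.004,"dy": 0,"dz": 0,"rx": 0,"ry": 0,"rz": 0}

```text
time: 20.78
position: [0.5127, 0.3026, 0.0448]
tool_rot: [0.837, 0.548, -0.006, 0.002]
ft_force: [-1.4, -12.4, 4.7]
grip_width: 0.0005
```

Emit:
step_arm:
  targets:
    - {"dx": -0.005,"dy": 0,"dz": 0,"rx": 0,"ry": 0,"rz": 0}
    - {"dx": -0.02,"dy": 0,"dz": 0,"rx": 0,"ry": 0,"rz": 0}
    - {"dx": -0.05,"dy": 0,"dz": -0.02,"rx": 0,"ry": 0,"rz": 0}
    - {"dx": -0.08,"dy": 0,"dz": -0.06,"rx": 0,"ry": 0,"rz": 0}
    - {"dx": -0.1,"dy": 0,"dz": -0.11,"rx": 0,"ry": 0,"rz": 0}

```text
time: 21.4
position: [0.472, 0.2108, 0.1563]
tool_rot: [0.837, 0.547, -0.008, 0.002]
ft_force: [0.6, -0.3, 0.6]
grip_width: 0.0008
```

Emit:
step_arm:
  targets:
    - {"dx": -0.03,"dy": 0,"dz": -0.05,"rx": 0,"ry": 0,"rz": 0}
    - {"dx": -0.06,"dy": 0,"dz": -0.08,"rx": 0,"ry": 0,"rz": 0}
    - {"dx": -0.11,"dy": 0,"dz": -0.1,"rx": 0,"ry": 0,"rz": 0}
    - {"dx": -0.16,"dy": 0,"dz": -0.1,"rx": 0,"ry": 0,"rz": 0}
    - {"dx": -0.2,"dy": 0,"dz": -0.1,"rx": 0,"ry": 0,"rz": 0}

```text
time: 22.02
position: [0.392, 0.0275, 0.2597]
tool_rot: [0.837, 0.547, -0.007, 0.002]
ft_force: [0.0, -0.6, -0.1]
grip_width: 0.0002
```

```bash
python3 - <<'E'
from h import *
rel(.486*eR-.347*nR+[0,0,.045],Rlean(YR,0))
s=snap("scene","s17"); crop(s,185,110,265,190,8,"s17c")
t=snap("top","t17"); crop(t,140,135,220,195,9,"t17c")
E
```

```text
t 22.02 pos [0.392  0.0275 0.2597] f [ 0.  -0.6 -0.1] w 0.0002  REL mm [305.6   0.9 210.5] deg [-0.2  0.8  0.2]
```

View pics/t17c.png

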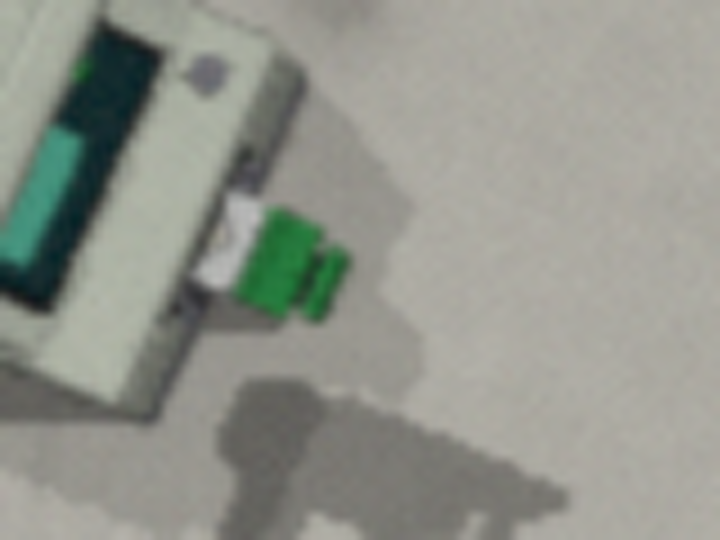

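View pics/s17.png

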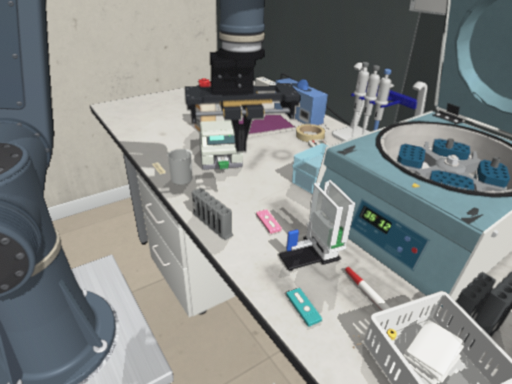

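View pics/t17.png

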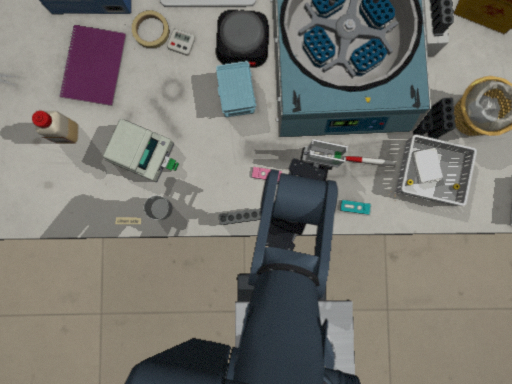

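```bash
python3 - <<'E'
from h import *
np.set_printoptions(precision=4,suppress=True)
for f in("t9","t17"):
    t=load(f"pics/{f}.npz")
    if f=="t17": crop(t,155,150,185,178,24,"t17z")
a=load("pics/s17.npz"); crop(a,195,120,250,180,11,"s17z")
crop(a,270,170,390,290,5,"s17d")
# bystanders: compare images before/after
for n,b in(("scene","s17"),("top","t17")):
    A=load(f"pics/{n}0.npz")["img"].astype(int);B=load(f"pics/{b}.npz")["img"].astype(int)
    cv2.imwrite(f"pics/diff_{n}.png",np.clip(np.abs(A-B).sum(2),0,255).astype(np.uint8))
E
```

View pics/t17z.png

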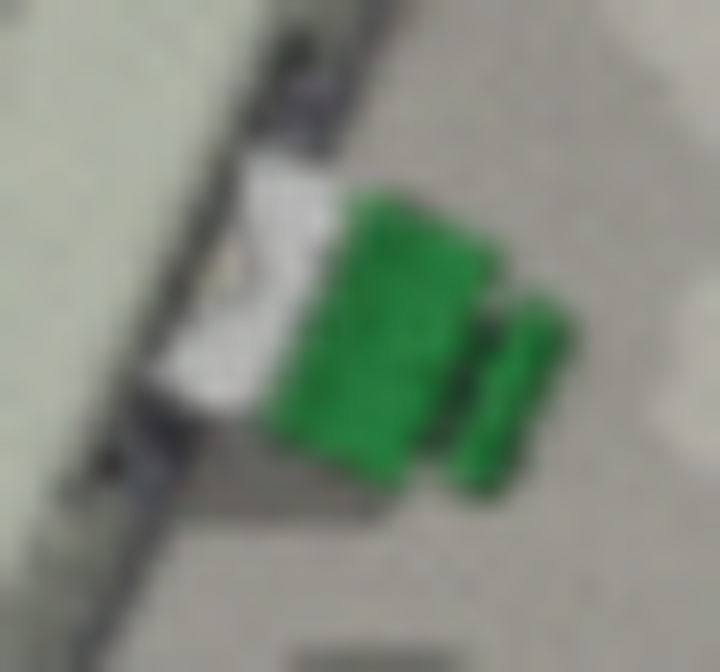

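View pics/s17d.png

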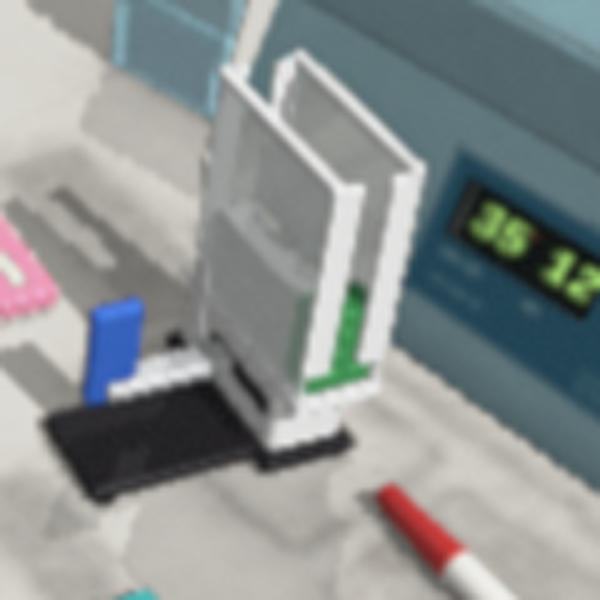

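View pics/diff_scene.png

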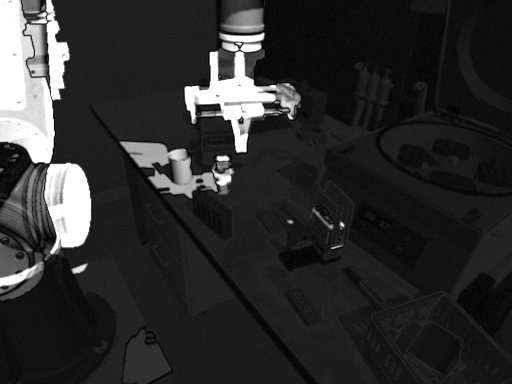

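```bash
python3 - <<'E'
from h import *
def cr(pts,x0,y0,k): return (np.array(pts,float)+.5)/k-.5+[x0,y0]
def tabmask(f,x0):
    t=load(f"pics/{f}.npz");return t
t9,t17=tabmask("t9",0),tabmask("t17",0)
P=plane(t9,cr([(718,438),(672,560)],155,145,16),.041)@eR; Q=plane(t17,cr([(545,300),(485,495)],155,150,24),.041)@eR
print(P,Q,Q.mean()-P.mean())
F=plane(t17,cr([(400,20),(100,640)],155,150,24),.0);print("front foot e",F@eR)
F=plane(t17,cr([(250,120),(140,360)],155,150,24),.047);print("slot top e",F@eR)
F=plane(t17,cr([(275,10),(35,560)],155,150,24),.065);print("front edge65 e",F@eR)
c=plane(t17,cr([(345,195),(270,415)],155,150,24),.036)@eR;print("green/white e",c, "-> expected tab outer = ",c.mean()-18-8)
E
```

```text
[0.43223997 0.43103208] [0.49795568 0.49517081] 0.06492722322277478
front foot e [0.53488637 0.53718844]
slot top e [0.53529985 0.5355149 ]
front edge65 e [0.53365414 0.53290572]
green/white e [0.52450639 0.52206152] -> expected tab outer =  -25.476716042230997
```

```bash
python3 - <<'E'
from rig import robot,telemetry
print(telemetry.get_obs()["time"]); print(robot.hand_in())
E
```

```text
22.125
the job is handed in; nothing more can be done
None
```

The job is done and handed in at 22.1 s of the 53 s allowed; `hand_in()` gives no verdict.

**What I did**
- **Paddle:** I pulled it 32 mm to its front stop, where the force rose to about 7 N, and let go. The pictures show it back at home.
- **Cartridge:** With the gripper leaning back 40°, I took the poked-out cartridge by its green end at 8 N. I drew it out 68 mm; the highest force I read was about 3 N. I laid it in the tray with the window up and the green end outward.
- **Tray:** I pushed the tab in with closed fingers until it stopped, then drew the arm clear.

**Last checks**
- **Cartridge in the tray:** Before the push, the picture showed it flat between both rails, with gaps at the stop and at the tab.
- **Tray fully in:** The tab travelled about 65 mm and ended roughly 38–40 mm in front of the reader (nominal 38 mm). A further 4 mm of commanded push moved it no more, at about 12 N.
- **Chute:** The scene picture shows the rest of the stack inside the chute, dropped one level.
- **Surroundings:** Comparing the first and last scene pictures, the only changes were shadows, the arm, the tray and the stack.

**Disagreements:** While lining up over the tray, the two cameras differed by about 1.5 mm on its sideways position. I used the middle value, and the cartridge seated without any force.

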